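# Change the dust-filter cartridges

## Task

Change the filters of the dust extractor. First work the lever through its zigzag gate from the near notch to the middle notch (service); only then free every spent cartridge in the filter head by pinching its two sprung tabs together and lifting it out, put them all in the steel crate, lying or standing, and snap the two fresh cartridges from the cardboard carton, upright and fully home, into the two end bays of the head. When that is done, work the lever on to the far notch (purge) and leave it there; leave the other things on the bench alone.

Things in the scene. Friction and masses are not known exactly. Their poses are not given: they have to be found in the camera images.
- head: Filter head of the dust extractor, a fixed grey steel box 130 mm (its x) by 280 mm (its y) by 72 mm high; origin: centre of its underside on the bench; z up. In its top four open bays in a row along its y, at y = -96, -32, 32 and 96 mm (x = 0), bay floor 30 mm above the bench. Two to four of the bays hold a cartridge; the rest are empty.
- cart1: Spent filter cartridge, upright box 26 mm (its x) by 44 mm (y) by 88 mm tall, about 0.13 kg, grey ends, brown paper pleats; origin: centre of its underside, z to its top. On each x face a black sprung tab, 18 mm wide, 26 to 84 mm above the underside; outer faces 44 mm apart, each goes in 5 mm (3 N to start, 9 N fully in), 34 mm apart when pinched. None if absent.
- cart1_mid (a point): Centre of cart1, 44 mm above its underside. Hooks at the tabs' feet (28 to 34.5 mm up, 52 mm across) catch under the head's lips (47 mm apart, 66 to 72 mm above the bench) and clear them when both tabs are fully pinched; it then lifts straight up, free after 45 mm. At the start: snapped into a bay, axes along the head's, underside on the bay floor, 46 mm standing above the head.
- cart2: Another cartridge, the same as cart1, in another bay; origin: centre of its underside. None if absent.
- cart3: Another cartridge, the same as cart1, in another bay; origin: centre of its underside. None if absent.
- cart4: Another cartridge, the same as cart1, in another bay; origin: centre of its underside. None if absent.
- cart2_mid (a point): Centre of cart2, 44 mm above its underside.
- cart3_mid (a point): Centre of cart3, 44 mm above its underside.
- cart4_mid (a point): Centre of cart4, 44 mm above its underside.
- fresh1: Fresh cartridge, the same in shape, size and tabs as cart1, standing in one of the carton's pockets at the start (seen from above its long side lies across the carton); origin: centre of its underside. Fully home in a bay its underside rests on the bay floor; either way round will do. A pinched cartridge has 2.5 to 3 mm of play each way in a bay; the bays' end walls have rounded tops.
- fresh2: The other fresh cartridge, the same as fresh1, in the carton's other pocket; origin: centre of its underside.
- carton: Loose cardboard carton with two pockets, 62 mm (its x) by 172 mm (its y) by 42 mm high, 0.4 kg, floor 5 mm; pockets 50 by 59 mm at y = -50 and 50 mm; the fresh cartridges stand in them, 51 mm of each above the rim, their tabs facing along the carton's y; origin: centre of its underside; z up.
- console: Fixed green control console, 150 mm (its x) by 100 mm (its y), gate plate's top 58 mm above the bench; origin: centre of its underside; z up; its x points roughly away from the robot, its y to the left. The slot in the aluminium plate is 16 mm wide and zigzags in straight legs at right angles; the lever cannot cut the corners.
- gate_run (a point): Near notch (run) of the gate, on the plate's top, at console x, y = -45, -15 mm; the lever's axis starts here or up to 6 mm on. From here the slot runs 30 mm along console x, then 30 mm along y, then 30 mm along x to service.
- gate_service (a point): Middle notch (service), on the plate's top, at console x, y = 15, 15 mm. From here the slot runs 30 mm back along console -y, then 30 mm along x to purge.
- gate_purge (a point): Far notch (purge), the end of the slot, on the plate's top, at console x, y = 45, -15 mm.
- lever_fore (a joint): Travel of the lever along the console's x, m: 0 at run, 0.03 at the first crossing, 0.06 at service and the second crossing, 0.09 at purge. 2 N of friction; it stays where it is left.
- lever_side (a joint): Travel of the lever along the console's y, m: 0 on the right-hand lane (run, purge), 0.03 on the left-hand lane (service). 2 N of friction; it stays where it is left.
- lever_knob (a point): Middle of the lever's grip: an upright black cylinder 24 mm in diameter and 36 mm tall, on a steel post 10 mm thick; this point is 122 mm above the bench, on the post's axis. The lever stays upright as it slides.
- crate: Loose open steel crate for spent cartridges, 270 mm (its x) by 150 mm (its y) by 50 mm high, walls and floor 5 mm, 0.7 kg; origin: centre of its underside; z up.
- jar: Bystander: amber glass jar, 64 mm across, 95 mm tall, standing beyond the crate; origin: centre of its underside.
- wrench: Bystander: steel wrench, 190 mm long, lying beyond the filter head; origin near its middle.
- hammer: Bystander: hammer, 280 mm long, lying beyond the console; origin near its middle.
- tub: Bystander: white plastic bowl, 90 mm across, 60 mm tall, at the left; origin: centre of its underside.
Not all that is in view belongs to the job. Several things look just like the console: the one meant starts nearest to the robot's base.

How it is judged:
On the way, in this order (a step that is already met when the one before it is completed fails the run):
1. the lever is in the middle notch (service) (value of joint lever_fore between 0.05 and 0.07 m and value of joint lever_side above 0.02 m), for 0.2 s.
2. every spent cartridge present is in the crate and a fresh one is home in each end bay (x of cart1_mid in the frame of crate between -0.128 and 0.128 m and y of cart1_mid in the frame of crate between -0.068 and 0.068 m and z of cart1_mid in the frame of crate between 0 and 0.08 m and linear speed of each of cart1, cart2, cart3, cart4 below 0.03 m/s and x of cart2_mid in the frame of crate between -0.128 and 0.128 m and y of cart2_mid in the frame of crate between -0.068 and 0.068 m and z of cart2_mid in the frame of crate between 0 and 0.08 m and x of cart3_mid in the frame of crate between -0.128 and 0.128 m and y of cart3_mid in the frame of crate between -0.068 and 0.068 m and z of cart3_mid in the frame of crate between 0 and 0.08 m and x of cart4_mid in the frame of crate between -0.128 and 0.128 m and y of cart4_mid in the frame of crate between -0.068 and 0.068 m and z of cart4_mid in the frame of crate between 0 and 0.08 m and (((x of fresh1 in the frame of head between -0.005 and 0.005 m and y of fresh1 in the frame of head between 0.09 and 0.102 m and z of fresh1 in the frame of head between 0.025 and 0.035 m and angle between fresh1's own z axis and vertical below 0.1 rad and linear speed of fresh1 below 0.03 m/s) and (x of fresh2 in the frame of head between -0.005 and 0.005 m and y of fresh2 in the frame of head between -0.102 and -0.09 m and z of fresh2 in the frame of head between 0.025 and 0.035 m and angle between fresh2's own z axis and vertical below 0.1 rad and linear speed of fresh2 below 0.03 m/s)) or ((x of fresh1 in the frame of head between -0.005 and 0.005 m and y of fresh1 in the frame of head between -0.102 and -0.09 m and z of fresh1 in the frame of head between 0.025 and 0.035 m and angle between fresh1's own z axis and vertical below 0.1 rad and linear speed of fresh1 below 0.03 m/s) and (x of fresh2 in the frame of head between -0.005 and 0.005 m and y of fresh2 in the frame of head between 0.09 and 0.102 m and z of fresh2 in the frame of head between 0.025 and 0.035 m and angle between fresh2's own z axis and vertical below 0.1 rad and linear speed of fresh2 below 0.03 m/s)))), for 0.2 s.
3. the lever is in the far notch (purge) (value of joint lever_fore above 0.08 m and value of joint lever_side below 0.01 m), for 0.2 s.
At the end, for the whole second after the job is handed in: Every spent cartridge present is at rest in the level crate (centre within its walls, under 80 mm above its underside), a fresh one stands upright and home in each end bay (underside within 5 mm of the bay floor), and the lever is in the far notch (within 10 mm of its end) (all of step 2 and all of step 3 and angle between crate's own z axis and vertical below 0.1 rad and linear speed of crate below 0.02 m/s); the robot touches nothing.
It fails at once if a spent cartridge is out of its bay (moved over 30 mm) while the lever is not yet at service (value of joint lever_fore below 0.045 m and distance of any of cart1, cart2, cart3, cart4 from where it was at the start of the episode above 0.03 m).
It fails at once if the jar, wrench, hammer or bowl is moved by more than 50 mm (distance of any of jar, wrench, hammer, tub from where it was at the start of the episode above 0.05 m).
Of cart1, cart2, cart3, cart4 only 2 to 4 are there at a start; the rules pass over those that are not, and their reading is None.
At some moment in a run one of crate, carton may be knocked a few centimetres aside while the robot is not near it.
Once in a run the grip may slacken for a moment while it holds something.
It also fails if it takes over 210 s, if anything falls off the work surface, if the arm or the gripper's body presses on something with over 40 N, if the wrist force passes 120 N, or if a joint passes its speed limit or range.

## Robot

A 7-joint arm with a two-finger parallel gripper is mounted at the origin on the work surface. World frame = base frame: x ahead of the robot, y to its left, z up, the work surface at z = 0. Lengths are in m, angles in rad, forces in N, time in s.
With the tool pointing down it reaches from about 0.4 to 0.85 m from the base axis. Payload 4.5 kg.
Tool frame: the origin (TCP) lies on the mounting face of the last link; the fingertips stand 166 mm ahead of it and the grasp point (between the pads) lies 147 mm ahead of it; z points along the fingers, y is the line along which they close (so a half turn about z gives the same grasp; the last joint's range is limited). The gripper opens to 88 mm and grips with 3 to 60 N. Pads are 18 mm wide; open, the fingers measure 123 mm over their backs; the gripper's body (75 mm by 187 mm) begins 45 mm behind the grasp point.
Start: joints at [1.361, 0.689, -0.195, 1.565, 0.157, 0.902, -0.215], TCP at [0.151, -0.607, 0.405] pointing down, gripper open.
Joint ranges: [-3.01, 3.01], [-0.46, 2.08], [-1.47, 1.51], [0.13, 2.56], [-1, 4.14], [0.04, 2.09], [-2.66, 2.66]. Speed limits (rad/s): [2.57, 2.57, 3.14, 3.14, 3.14, 3.14, 3.14].

## Interface

Orientations are given as a unit quaternion [x, y, z, w].
In Python, from plant import r, snapshot gives the robot as it stands. The module is installed in compiled form; this text tells all that it offers.
- The arm moves only by the tool move_arm, never from a script. Its argument "rows" is a list of rows, each a list of 5 numbers: the shift along the tool's x, y, z in m, then the turn about the tool's z in rad, then the finger opening in m, from 0 to 0.0881. In form: [[dx, dy, dz, spin, claw], ...]. A call has 1 to 10 rows; each row shifts and turns the commanded pose from where the row before left it, along the tool's axes as they then stand; what a row does not reach is not made up. A row lasts 1/12 s, in which the tool goes at most 41.7 mm and 7.16 degrees, less where a joint would pass 70% of its speed; a pose out of reach is approached as far as the arm can. A call with a gripper value outside its range is refused whole. The fingers move at their own pace and stop on an object; "newtons" is the grip in N (left out, the last holds). Time passes only in rows, so rows that do not move let the fingers close. It gives the time, the measured TCP pose, the force, the opening and the grip force at its end, in the units of the state.
- r.get_state(): the state, without advancing time (a new reading comes with each control period).
- snapshot(name): name is "scene" or "top" or "wrist"; returns a dict with "color" (400x640x3 uint8, red, green, blue), "depth" (400x640 float32, m along the optical axis (not along the pixel's ray), 0 where there is no reading), "mtx" (3x3 intrinsics, pixels), "eye" and "orientation" of the camera in the world. Camera axes: x right, y up, looking along -z (the intrinsics and any distortion apply to the point x, -y, -z); pixel columns grow to the right and rows downward; lengths in m; the calibration is good to about 2 mm. A picture is of the moment at which its call begins.
- r.finish_job(): hands the job in; it is judged then, once.
The state is a dict: "clock": time; "q": joint angles; "qd": joint speeds; "joint_torque": joint torques, N m; "tool_pos": TCP position; "eef_rot": TCP orientation; "contact_force": force on the tool from outside, world axes, zero at the start; "moment": the same for the moment, N m; "opening": opening from 0.0 (shut) to 1.0 (fully open); "finger_force": force on a finger pad.
Only numpy, scipy, OpenCV 4.12 (cv2) and the standard library are available. Lean on these libraries where they do the work, as an engineer would, in place of code of your own. Each camera call takes 0.05 s, during which the arm holds its last target. There are 200 camera calls.

## Working session

There is one attempt and no reset: what is moved stays moved. The work goes in short steps, Python scripts to look and compute and a tool call to move; the robot and the scene stay as the last step left them, time stands still between calls to the robot, and variables do not carry over. Pictures are saved under pics/ and viewed, at most 14 in all, crops included, and the job is handed in when it is done.

Besides the shell and the picture viewer there is one more tool, called as name([rows], argument=value, ...), one row to a line, values as JSON. move_arm: Moves the arm, as the interface text tells. Its arguments: {"type":"object","properties":{"rows":{"type":"array"},"newtons":{"type":"number"}},"required":["rows"]}

```bash
mkdir -p pics; cat > h.py <<'E'
import numpy as np, cv2
from plant import r, snapshot
from scipy.spatial.transform import Rotation as R
def snap(n,f=None):
    s=snapshot(n)
    if f: cv2.imwrite(f'pics/{f}.png',s['color'][:,:,::-1])
    np.savez(f'/tmp/{f or n}.npz',**{k:np.array(v) for k,v in s.items()})
    return s
def cloud(s):
    d=np.array(s['depth']);K=np.array(s['mtx']);v,u=np.mgrid[:d.shape[0],:d.shape[1]]
    p=np.stack([(u-K[0,2])/K[0,0]*d,-(v-K[1,2])/K[1,1]*d,-d],-1)
    o=np.array(s['orientation']); M=R.from_quat(o).as_matrix() if o.size==4 else o
    w=p@M.T+np.array(s['eye']); w[d==0]=np.nan
    return w
def load(n): return dict(np.load(f'/tmp/{n}.npz'))
E
python3 - <<'E'
from h import *
for n in('scene','top'):
    s=snap(n,n+'0'); print(n,s['mtx'],s['eye'],s['orientation'],s.keys())
print(r.get_state())
E
```

```text
scene [[361.55893726   0.         316.55948183]
 [  0.         361.55893726 200.29378546]
 [  0.           0.           1.        ]] [1.26358134 0.30641135 0.94384014] [0.18239785 0.33353216 0.81527893 0.43681527] dict_keys(['color', 'depth', 'mtx', 'eye', 'orientation'])
top [[385.10801268   0.         320.80028744]
 [  0.         385.10801268 199.50979515]
 [  0.           0.           1.        ]] [ 0.47632021 -0.15162199  1.50401284] [-0.03159886  0.02454077  0.70668567 -0.70639552] dict_keys(['color', 'depth', 'mtx', 'eye', 'orientation'])
{'clock': 0.1, 'q': array([ 1.36082281,  0.68990413, -0.19453899,  1.56621011,  0.15734483,
        0.90246156, -0.21511402]), 'qd': array([ 0.00143269, -0.00160138, -0.0015822 , -0.00075424,  0.0003843 ,
       -0.00019175,  0.00114243]), 'joint_torque': array([-2.93255398e-03, -5.28503537e+01, -1.27141893e+00, -1.53837490e+01,
       -5.25713246e-02,  1.98105758e-03,  6.24934933e-05]), 'tool_pos': array([ 0.15076835, -0.6062569 ,  0.40399596]), 'eef_rot': array([ 9.92574546e-01,  1.21635277e-01, -1.61476869e-04, -7.76775505e-04]), 'contact_force': array([ 0.25964192, -0.06763473, -0.74652056]), 'moment': array([0.02986415, 0.01749646, 0.03372616]), 'finger_force': 0.0, 'opening': 0.9992732518718452}
```

View pics/top0.png

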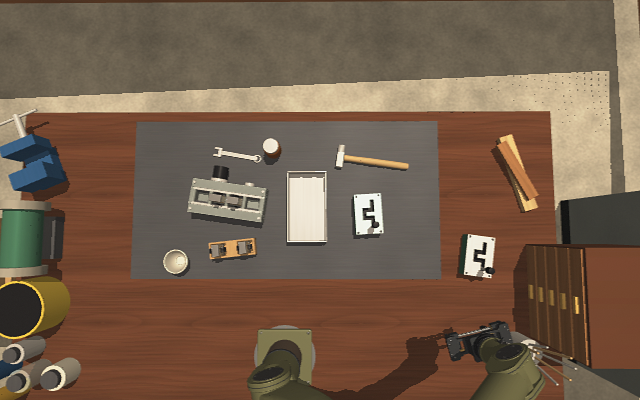

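View pics/scene0.png

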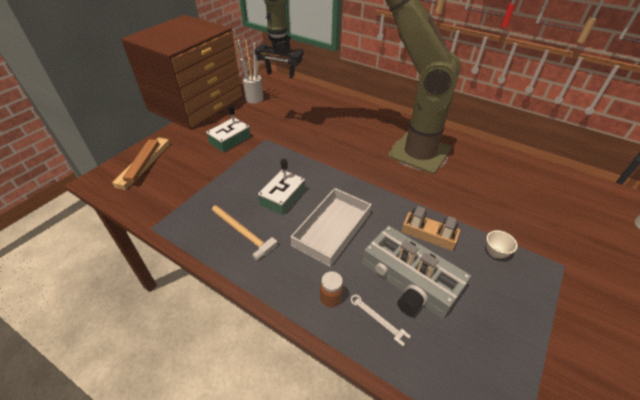

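The top view shows the console meant at (368,215) with a look-alike at (478,256), the crate at (307,207), the head at (227,200) and the carton at (232,248). I'll enlarge and measure next.

```bash
python3 - <<'E'
from h import *
s=load('top0'); c=s['color'][:,:,::-1]
cv2.imwrite('pics/c1.png',cv2.resize(c[150:275,160:400],(800,417),interpolation=cv2.INTER_CUBIC)[:, :])
w=cloud(s)
def rect(name,lo,hi,box):
    u0,u1,v0,v1=box; p=w[v0:v1,u0:u1].reshape(-1,3); m=(p[:,2]>lo)&(p[:,2]<hi); p=p[m]
    q=cv2.minAreaRect((p[:,:2]*1000).astype(np.float32)); print(name,len(p),q,np.median(p[:,2]),np.median(p[:,:2],0))
rect('head',.064,.08,(180,275,170,230))
rect('carton',.036,.05,(200,265,232,265))
rect('crate',.04,.06,(280,335,165,250))
rect('console',.05,.066,(345,390,185,242))
rect('knob',.12,.16,(345,390,185,242))
rect('carts',.105,.13,(180,275,170,230))
rect('fresh',.08,.11,(200,265,232,265))
for k in ((370,224),(217,198),(233,200),(216,248),(248,246)): print(k,w[k[1],k[0]])
E
```

```text
head 1933 ((608.7820434570312, 214.88717651367188), (282.6507263183594, 166.81472778320312), 81.65631866455078) 0.07159405320018775 [0.59255843 0.21909403]
carton 347 ((408.57000732421875, 202.06822204589844), (61.89418029785156, 173.5072021484375), 6.319087028503418) 0.04165818901950691 [0.40936988 0.20269663]
crate 279 ((568.96240234375, -82.36854553222656), (267.86468505859375, 148.03514099121094), 0.4313133656978607) 0.04903262440156242 [ 0.58257048 -0.09219933]
console 856 ((539.2974853515625, -313.87652587890625), (150.27041625976562, 100.60995483398438), 3.6376161575317383) 0.05742858966652875 [ 0.54049518 -0.30996802]
knob 39 ((498.06683349609375, -330.0615234375), (21.289867401123047, 21.143539428710938), 0.24531404674053192) 0.13888988360064292 [ 0.49793073 -0.32928657]
carts 204 ((591.0181274414062, 216.66871643066406), (107.97145080566406, 44.533939361572266), 81.43578338623047) 0.11669969120799462 [0.59050765 0.20603686]
fresh 225 ((408.7966003417969, 201.12664794921875), (43.730308532714844, 144.11276245117188), 6.3274245262146) 0.09183416772205755 [0.4079586  0.22855797]
(370, 224) [ 0.49925    -0.32101916  0.06079281]
(217, 198) [0.5926298  0.23886721 0.11546499]
(233, 200) [0.58506415 0.17981572 0.11853285]
(216, 248) [0.41154891 0.24414901 0.09574624]
(248, 246) [0.41824213 0.13035414 0.08128983]
```

View pics/c1.png

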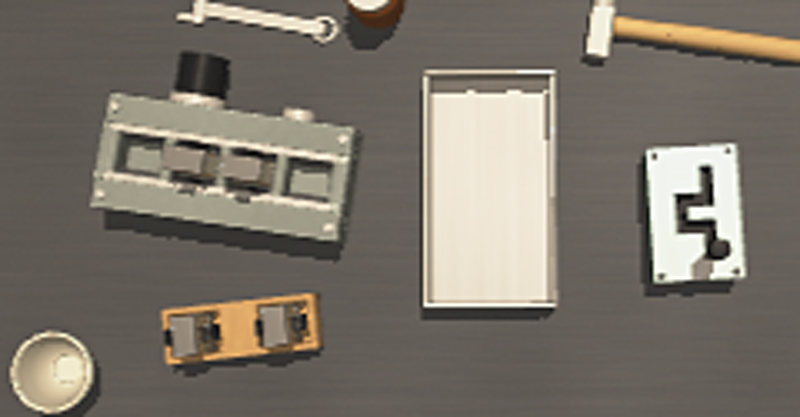

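Two spent cartridges sit in the middle bays, and the end bays are empty. The lever knob shows at crop pixel (718,249). All the sizes match the ones given, so I'll set out.

```bash
cat >> h.py <<'E'
def to(x,y,z,yaw):
    """grasp-point target (world), yaw deg of tool x -> shift in current tool axes, spin"""
    st=r.get_state(); M=R.from_quat(st['eef_rot']).as_matrix()
    d=M.T@(np.array([x,y,z+.147])-st['tool_pos'])
    cur=np.degrees(np.arctan2(M[1,0],M[0,0])); sp=-np.radians((yaw-cur+180)%360-180)
    print('shift',(d*1000).round(1),'spin',sp.round(3),'yaw',cur.round(2),'tilt',M[:,2].round(4),'q',np.array(st['q']).round(2),'t',st['clock'])
E
python3 -c "
from h import *
to(.498,-.330,.122,3.6)"
```

```text
shift [ 403.7 -184.   135.2] spin 0.181 yaw 13.97 tilt [-5.0e-04  1.5e-03 -1.0e+00] q [ 1.36  0.69 -0.19  1.57  0.16  0.9  -0.22] t 0.1
```

move_arm([
  [0.034, -0.0153, 0, 0, 0.088],
  [0.034, -0.0153, 0, 0, 0.088],
  [0.034, -0.0153, 0, 0, 0.088],
  [0.034, -0.0153, 0, 0, 0.088],
  [0.034, -0.0153, 0, 0, 0.088],
  [0.034, -0.0153, 0, 0, 0.088],
  [0.034, -0.0153, 0, 0, 0.088],
  [0.034, -0.0153, 0, 0, 0.088],
  [0.034, -0.0153, 0, 0, 0.088],
  [0.034, -0.0153, 0, 0, 0.088],
], newtons=20)

```text
clock: 0.93
tool_pos: [0.445, -0.3745, 0.4044]
eef_rot: [0.993, 0.122, -0.0, -0.0]
contact_force: [-0.1, 0.2, 0.4]
opening: 0.998
finger_force: 0.0
```

move_arm([
  [0.034, -0.0155, 0, 0, 0.088],
  [0.0297, -0.0155, 0, 0, 0.088],
  [0, 0, 0, 0.09, 0.088],
  [0, 0, 0, 0.091, 0.088],
  [0, 0, 0, 0, 0.088],
  [0, 0, 0, 0, 0.088],
])

```text
clock: 1.43
tool_pos: [0.498, -0.3305, 0.4044]
eef_rot: [0.999, 0.033, -0.001, 0.0]
contact_force: [-0.4, -0.5, -0.3]
opening: 0.997
finger_force: 0.0
```

```bash
python3 -c "
from h import *
to(.498,-.330,.122,3.6)
s=snap('wrist','w1');w=cloud(s).reshape(-1,3)
print(s['eye'],s['orientation'])
m=(w[:,2]>.13)&(w[:,2]<.15)&(np.hypot(w[:,0]-.498,w[:,1]+.33)<.05);print(m.sum(),(w[m].min(0)+w[m].max(0))/2,w[m].max(0)-w[m].min(0))
"
```

```text
shift [ 1.000e-01 -5.000e-01  1.354e+02] spin 0.002 yaw 3.73 tilt [-1.1e-03 -1.0e-04 -1.0e+00] q [ 0.56  0.65 -0.09  1.65  0.08  0.84 -1.07] t 1.4333
[ 0.57155943 -0.32574714  0.38401676] [-0.10723147  0.09979675 -0.67659391  0.7216389 ]
710 [ 0.49655967 -0.3342762   0.13631274] [0.02324797 0.02381617 0.01102505]
```

View pics/w1.png

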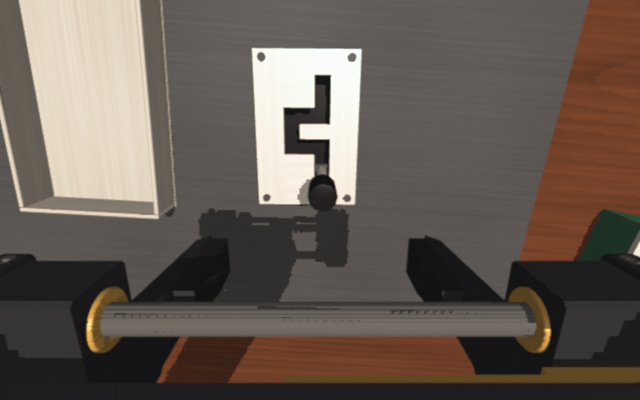

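The wrist view shows the slot and the knob at (322,190). Next I'll descend and grip it.

move_arm([
  [-0.001, 0.0015, 0.034, 0, 0.088],
  [0, 0, 0.034, 0, 0.088],
  [0, 0, 0.034, 0, 0.088],
  [0, 0, 0.033, 0, 0.088],
  [0, 0, 0, 0, 0.06],
  [0, 0, 0, 0, 0.02],
  [0, 0, 0, 0, 0.015],
  [0, 0, 0, 0, 0.015],
  [0, 0, 0, 0, 0.015],
  [0, 0, 0, 0, 0.015],
], newtons=15)

```text
clock: 2.32
tool_pos: [0.4978, -0.3324, 0.2715]
eef_rot: [1.0, 0.031, 0.001, 0.001]
contact_force: [1.0, 0.5, -0.5]
opening: 0.567
finger_force: 0.0
```

move_arm([
  [0, 0, 0, 0, 0.015],
  [0, 0, 0, 0, 0.015],
  [0, 0, 0, 0, 0.015],
  [0, 0, 0, 0, 0.015],
  [0, 0, 0, 0, 0.015],
  [0, 0, 0, 0, 0.015],
  [0, 0, 0, 0, 0.015],
  [0, 0, 0, 0, 0.015],
])

```text
clock: 2.98
tool_pos: [0.4974, -0.3325, 0.27]
eef_rot: [1.0, 0.031, 0.0, 0.0]
contact_force: [-0.3, -2.1, 1.5]
opening: 0.265
finger_force: 15.0
```

move_arm([
  [0.007, 0, 0, 0, 0.015],
  [0.007, 0, 0, 0, 0.015],
  [0.007, 0, 0, 0, 0.015],
  [0.007, 0, 0, 0, 0.015],
  [0, 0, 0, 0, 0.015],
  [0, 0, 0, 0, 0.015],
])

```text
clock: 3.48
tool_pos: [0.5269, -0.33, 0.27]
eef_rot: [0.999, 0.032, 0.002, 0.0]
contact_force: [1.9, -3.1, 2.6]
opening: 0.265
finger_force: 15.0
```

move_arm([
  [0, -0.006, 0, 0, 0.015],
  [0, -0.006, 0, 0, 0.015],
  [0, -0.006, 0, 0, 0.015],
  [0, -0.006, 0, 0, 0.015],
  [0, -0.006, 0, 0, 0.015],
  [0, 0, 0, 0, 0.015],
  [0, 0, 0, 0, 0.015],
])

```text
clock: 4.07
tool_pos: [0.5236, -0.2994, 0.2698]
eef_rot: [0.999, 0.032, 0.0, -0.0]
contact_force: [1.6, -0.3, 3.3]
opening: 0.264
finger_force: 15.0
```

move_arm([
  [0.006, 0, 0, 0, 0.015],
  [0.006, 0, 0, 0, 0.015],
  [0.006, 0, 0, 0, 0.015],
  [0.006, 0, 0, 0, 0.015],
  [0.006, 0, 0, 0, 0.015],
  [0, 0, 0, 0, 0.015],
  [0, 0, 0, 0, 0.015],
])

```text
clock: 4.65
tool_pos: [0.5528, -0.2979, 0.2698]
eef_rot: [1.0, 0.031, -0.001, -0.001]
contact_force: [0.5, 0.2, 6.4]
opening: 0.265
finger_force: 15.0
```

```bash
python3 -c "
from h import *
st=r.get_state();print(st['contact_force'],st['tool_pos'])
d=st['tool_pos'][:2]-[.5393,-.3139];a=np.radians(3.64);print(d@[np.cos(a),np.sin(a)],d@[-np.sin(a),np.cos(a)])
"
```

```text
[0.51023635 0.18932356 6.43575596] [ 0.55276753 -0.29788605  0.26978428]
0.014457040071437754 0.015126627707715574
```

move_arm([
  [0, 0, 0, 0, 0.07],
  [0, 0, 0, 0, 0.088],
  [0, 0, 0, 0, 0.088],
  [0, 0, 0, 0, 0.088],
  [0, 0, 0, 0, 0.088],
  [0, 0, -0.02, 0, 0.088],
  [0, 0, -0.035, 0, 0.088],
  [0, 0, -0.04, 0, 0.088],
  [0, 0, -0.04, 0, 0.088],
  [0, 0, 0, 0, 0.088],
])

```text
clock: 5.48
tool_pos: [0.5554, -0.2995, 0.4128]
eef_rot: [0.999, 0.031, 0.007, 0.003]
contact_force: [1.1, -0.1, 0.4]
opening: 0.988
finger_force: 0.0
```

```bash
python3 -c "
from h import *
to(.5957,.2484,.26,81.65)
s=snap('top','t2')
w=cloud(s)[185:242,345:390].reshape(-1,3); p=w[(w[:,2]>.128)&(w[:,2]<.15)]; print(len(p),np.median(p,0))
"
```

```text
shift [  74.3 -544.4    3. ] spin -1.363 yaw 3.56 tilt [ 0.0133 -0.0061 -0.9999] q [ 0.46  0.68 -0.08  1.55  0.06  0.9  -1.14] t 5.4833
0 [nan nan nan]
  return _methods._mean(a, axis=axis, dtype=dtype,
  ret = um.true_divide(
```

move_arm([
  [0.0053, -0.0389, 0, 0, 0.088],
  [0.0053, -0.0389, 0, 0, 0.088],
  [0.0053, -0.0389, 0, 0, 0.088],
  [0.0053, -0.0389, 0, 0, 0.088],
  [0.0053, -0.0389, 0, 0, 0.088],
  [0.0053, -0.0389, 0, 0, 0.088],
  [0.0053, -0.0389, 0, 0, 0.088],
  [0.0053, -0.0389, 0, 0, 0.088],
  [0.0053, -0.0389, 0, 0, 0.088],
  [0.0053, -0.0389, 0, 0, 0.088],
])

```text
clock: 6.37
tool_pos: [0.581, 0.0949, 0.4032]
eef_rot: [1.0, 0.031, -0.002, 0.0]
contact_force: [0.4, 0.1, 0.1]
opening: 0.999
finger_force: 0.0
```

move_arm([
  [0.0053, -0.0389, 0, -0.12, 0.088],
  [0, 0, 0, -0.12, 0.088],
  [0, 0, 0, -0.12, 0.088],
  [0, 0, 0, -0.12, 0.088],
  [0, 0, 0, -0.12, 0.088],
  [0, 0, 0, -0.12, 0.088],
  [0, 0, 0, -0.12, 0.088],
  [0, 0, 0, -0.12, 0.088],
  [0, 0, 0, -0.12, 0.088],
  [0, 0, 0, -0.12, 0.088],
])

```text
clock: 7.2
tool_pos: [0.5841, 0.132, 0.4031]
eef_rot: [0.805, 0.593, -0.001, -0.001]
contact_force: [-0.2, 0.2, -0.2]
opening: 1.0
finger_force: 0.0
```

move_arm([
  [0, 0, 0, -0.08, 0.088],
  [0, 0, 0, -0.08, 0.088],
  [0, 0, 0, 0, 0.088],
  [0, 0, 0, 0, 0.088],
])

```text
clock: 7.53
tool_pos: [0.5843, 0.132, 0.4035]
eef_rot: [0.758, 0.652, -0.001, -0.001]
contact_force: [0.2, -0.2, -0.4]
opening: 0.998
finger_force: 0.0
```

```bash
python3 -W ignore - <<'E'
from h import *
to(.5957,.2484,.26,81.65)
w=cloud(snap('wrist','w2')).reshape(-1,3)
def rect(name,lo,hi,c,rad):
    p=w[(w[:,2]>lo)&(w[:,2]<hi)&(np.hypot(w[:,0]-c[0],w[:,1]-c[1])<rad)]
    print(name,len(p),cv2.minAreaRect((p[:,:2]*1000).astype(np.float32)) if len(p)>5 else '',np.median(p,0))
rect('A',.108,.13,(.5957,.2484),.036); rect('B',.108,.13,(.5864,.185),.036)
rect('head',.068,.076,(.59,.217),.18)
s=snap('top','t3'); w=cloud(s).reshape(-1,3)
p=w[(w[:,2]>.128)&(w[:,2]<.15)&(abs(w[:,0]-.55)<.08)&(abs(w[:,1]+.3)<.08)]; print('knob',len(p),(p.min(0)+p.max(0))/2)
E
```

```text
shift [116.8  -6.2  -3.6] spin -0.004 yaw 81.4 tilt [-2.4e-03 -3.0e-04 -1.0e+00] q [-0.06  0.68 -0.43  1.64  0.34  0.9  -0.76] t 7.5333
A 2578 ((594.2269287109375, 245.85769653320312), (44.13654708862305, 44.36146545410156), 81.55191040039062) [0.5942528  0.24607586 0.11744762]
B 2031 ((584.7390747070312, 182.2465057373047), (43.64316940307617, 43.97757339477539), 81.27335357666016) [0.58469853 0.18308226 0.11750384]
head 23094 ((533.1575317382812, 187.51625061035156), (210.49078369140625, 256.1287841796875), 81.29646301269531) [0.58112129 0.19581477 0.07166618]
knob 36 [ 0.55118823 -0.29471766  0.13932949]
```

View pics/w2.png

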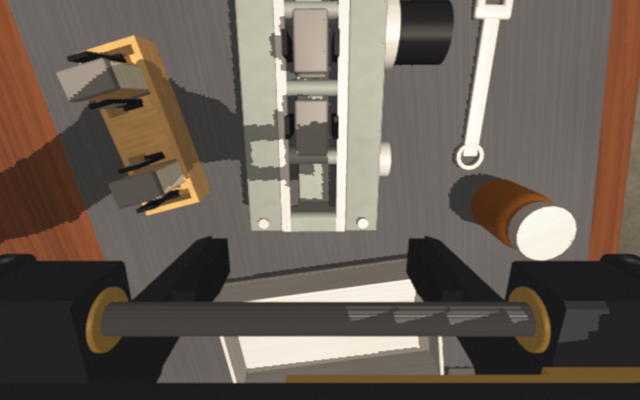

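The wrist view shows spent cartridges at (311,42) and (312,127) and an end bay at (312,183); the crate is below. Cartridge A is at about (0.595,0.247).

move_arm([
  [0.0385, -0.002, 0, -0.002, 0.088],
  [0.0385, -0.002, 0, -0.002, 0.088],
  [0.0385, -0.002, 0, 0, 0.088],
  [0, 0, 0, 0, 0.088],
  [0, 0, 0, 0, 0.088],
])

```text
clock: 8.05
tool_pos: [0.5945, 0.2508, 0.4044]
eef_rot: [0.755, 0.656, 0.0, -0.001]
contact_force: [0.3, -0.7, -0.2]
opening: 0.996
finger_force: 0.0
```

```bash
python3 -W ignore - <<'E'
from h import *
to(.595,.2472,.096,81.6)
s=load('top0'); w=cloud(s); print('pipe z',np.nanmax(w[163:182,210:232,2]),'beyond', w[163:182,210:232].reshape(-1,3)[np.nanargmax(w[163:182,210:232,2])])
E
```

```text
shift [ -3.8   1.2 161.4] spin 0.007 yaw 82.0 tilt [-7.0e-04  1.8e-03 -1.0e+00] q [-0.25  0.74 -0.41  1.49  0.33  0.98 -0.89] t 8.05
pipe z 0.0757203524589205 beyond [0.65986857 0.26643698 0.07572035]
```

move_arm([
  [-0.0035, 0.001, 0.04, 0.007, 0.088],
  [0, 0, 0.04, 0, 0.088],
  [0, 0, 0.04, 0, 0.088],
  [0, 0, 0.03, 0, 0.088],
  [0, 0, 0.0105, 0, 0.088],
  [0, 0, 0, 0, 0.088],
  [0, 0, 0, 0, 0.088],
], newtons=30)

```text
clock: 8.63
tool_pos: [0.5967, 0.2432, 0.2451]
eef_rot: [0.759, 0.651, 0.0, 0.0]
contact_force: [-0.1, 0.4, 0.3]
opening: 0.998
finger_force: 0.0
```

move_arm([
  [0, 0, 0, 0, 0.028],
  [0, 0, 0, 0, 0.028],
  [0, 0, 0, 0, 0.028],
  [0, 0, 0, 0, 0.028],
  [0, 0, 0, 0, 0.028],
  [0, 0, 0, 0, 0.028],
  [0, 0, 0, 0, 0.028],
  [0, 0, 0, 0, 0.028],
  [0, 0, 0, 0, 0.028],
  [0, 0, 0, 0, 0.028],
], newtons=30)

```text
clock: 9.47
tool_pos: [0.596, 0.2438, 0.2448]
eef_rot: [0.758, 0.652, 0.0, 0.0]
contact_force: [-1.3, -0.2, 5.5]
opening: 0.351
finger_force: 29.9
```

move_arm([
  [0, 0, -0.008, 0, 0.028],
  [0, 0, -0.012, 0, 0.028],
  [0, 0, -0.015, 0, 0.028],
  [0, 0, -0.02, 0, 0.028],
  [0, 0, -0.02, 0, 0.028],
  [0, 0, -0.02, 0, 0.028],
  [0, 0, -0.02, 0, 0.028],
  [0, 0, -0.02, 0, 0.028],
  [0, 0, 0, 0, 0.028],
  [0, 0, 0, 0, 0.028],
])

```text
clock: 10.3
tool_pos: [0.5962, 0.2439, 0.3807]
eef_rot: [0.758, 0.652, 0.001, 0.0]
contact_force: [0.3, 0.3, -2.1]
opening: 0.35
finger_force: 29.8
```

```bash
python3 -W ignore - <<'E'
from h import *
st=r.get_state();print(st['opening'],st['contact_force'])
s=snap('top','t4'); w=cloud(s).reshape(-1,3)
p=w[(w[:,2]>.043)&(w[:,2]<.054)&(abs(w[:,0]-.57)<.2)&(abs(w[:,1]+.08)<.12)];print('crate',len(p),cv2.minAreaRect((p[:,:2]*1000).astype(np.float32)))
to(.624,-.082,.2,81.6)
s=snap('scene','s4');cv2.imwrite('pics/s4c.png',cv2.resize(s['color'][120:330,280:500,::-1],None,fx=2.5,fy=2.5))
E
```

```text
0.349568259230195 [ 0.273963    0.31133203 -2.10271496]
crate 245 ((601.8626098632812, -60.27842712402344), (336.4969177246094, 189.6741943359375), 1.1838127374649048)
shift [-317.6   76.9   32.4] spin -0.004 yaw 81.34 tilt [ 1.e-04 -3.e-04 -1.e+00] q [-0.25  0.76 -0.4   1.52  0.35  0.92 -0.91] t 10.35
```

View pics/s4c.png

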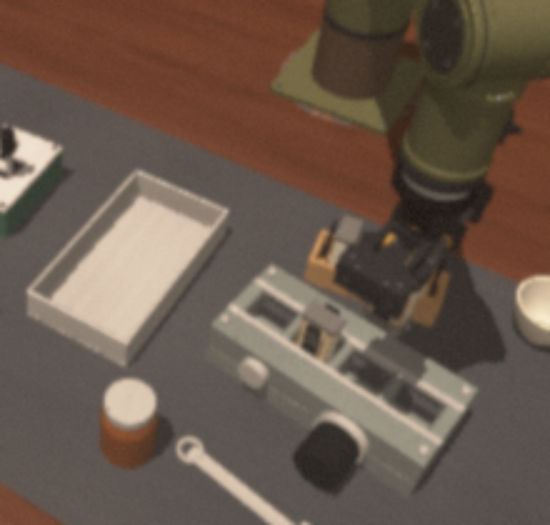

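move_arm([
  [-0.0353, 0.0085, 0, 0, 0.028],
  [-0.0353, 0.0085, 0, 0, 0.028],
  [-0.0353, 0.0085, 0, 0, 0.028],
  [-0.0353, 0.0085, 0, 0, 0.028],
  [-0.0353, 0.0085, 0, 0, 0.028],
  [-0.0353, 0.0085, 0, 0, 0.028],
  [-0.0353, 0.0085, 0, 0, 0.028],
  [-0.0353, 0.0085, 0, 0, 0.028],
  [-0.0353, 0.0085, 0, 0, 0.028],
])

```text
clock: 11.15
tool_pos: [0.6234, -0.0837, 0.3778]
eef_rot: [0.758, 0.652, -0.001, -0.001]
contact_force: [0.2, -1.1, -0.3]
opening: 0.467
finger_force: 0.0
```

move_arm([
  [0, 0, 0, 0, 0.028],
  [0, 0, 0, 0, 0.028],
  [0, 0, 0.035, 0, 0.028],
  [0, 0, 0.035, 0, 0.028],
  [0, 0, 0, 0, 0.028],
])

```text
clock: 11.57
tool_pos: [0.621, -0.0802, 0.3028]
eef_rot: [0.757, 0.653, -0.004, -0.005]
contact_force: [-1.7, 0.3, -0.3]
opening: 0.322
finger_force: 0.0
```

```bash
python3 -W ignore - <<'E'
from h import *
st=r.get_state();print(st['opening'],st['contact_force'],st['tool_pos'])
s=snap('wrist','w5'); w=cloud(s).reshape(-1,3)
p=w[(w[:,2]>.043)&(w[:,2]<.054)&(abs(w[:,0]-.57)<.2)&(abs(w[:,1]+.08)<.12)];print('crate',len(p),p.min(0),p.max(0),cv2.minAreaRect((p[:,:2]*1000).astype(np.float32)))
to(.624,-.082,.073,81.6)
E
```

```text
0.3219898431998422 [-1.6826263   0.29188253 -0.33929605] [ 0.62096143 -0.08021921  0.3028065 ]
crate 7364 [ 0.43089669 -0.1599014   0.04300491] [0.76998529 0.03342969 0.05398492] ((603.7034912109375, -73.40486145019531), (355.9188537597656, 169.47076416015625), 7.649135112762451)
shift [-1.5  2.9 85.8] spin -0.002 yaw 81.51 tilt [-0.0087  0.0012 -1.    ] q [ 0.27  0.84 -0.4   1.63  0.43  0.77 -0.47] t 11.6167
```

View pics/w5.png

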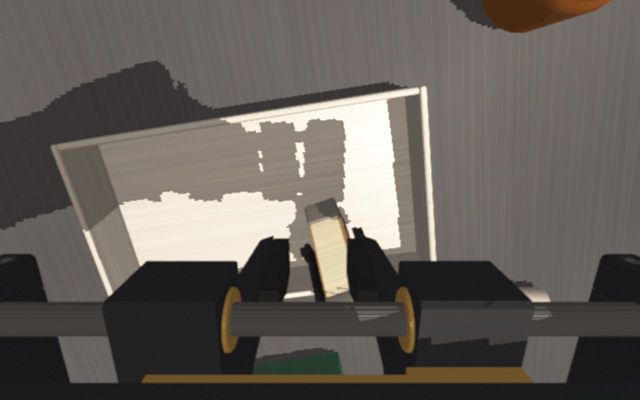

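The grip slackened and the cartridge fell; it seems to lie in the crate at (330,250). I'll open, back off and check.

move_arm([
  [0, 0, -0.02, 0, 0.088],
  [0, 0, -0.02, 0, 0.088],
  [0, 0, -0.02, 0, 0.088],
  [0.035, -0.006, -0.01, 0, 0.088],
  [0.035, -0.006, 0, 0, 0.088],
  [0.035, -0.006, 0, 0, 0.088],
  [0.035, -0.006, 0, 0, 0.088],
  [0.035, -0.006, 0, 0, 0.088],
  [0.035, -0.006, 0, 0, 0.088],
  [0, 0, 0, 0, 0.088],
])

```text
clock: 12.45
tool_pos: [0.618, 0.1428, 0.3823]
eef_rot: [0.754, 0.657, 0.005, -0.003]
contact_force: [-1.0, 1.4, 0.0]
opening: 0.994
finger_force: 0.0
```

```bash
python3 -W ignore - <<'E'
from h import *
s=snap('top','t6'); W=cloud(s); w=W.reshape(-1,3)
p=w[(w[:,2]>.043)&(w[:,2]<.054)&(abs(w[:,0]-.57)<.15)&(abs(w[:,1]+.08)<.085)];print('crate',len(p),p.min(0),p.max(0),cv2.minAreaRect((p[:,:2]*1000).astype(np.float32)))
cv2.imwrite('pics/t6c.png',cv2.resize(s['color'][150:270,180:400,::-1],None,fx=3.5,fy=3.5,interpolation=cv2.INTER_CUBIC))
q=w[(w[:,2]>.012)&(w[:,2]<.2)&(abs(w[:,0]-.57)<.115)&(abs(w[:,1]+.08)<.058)];print(len(q),q.min(0),q.max(0),np.median(q,0),cv2.minAreaRect((q[:,:2]*1000).astype(np.float32)))
to(.5864,.1835,.2,81.6)
E
```

```text
crate 277 [ 0.43555267 -0.15675066  0.04300314] [ 0.70222925 -0.00754453  0.05393461] ((568.9464111328125, -82.526611328125), (267.5662841796875, 148.17123413085938), 0.38464510440826416)
156 [ 0.4730815  -0.13788408  0.01215636] [ 0.67539692 -0.02830127  0.10649018] [ 0.62131921 -0.1154876   0.05796402] ((576.946044921875, -88.99075317382812), (200.2460174560547, 105.15091705322266), 5.690107822418213)
shift [ 39.7 -38.3  35.1] spin 0.006 yaw 81.94 tilt [ 0.0024  0.0061 -1.    ] q [-0.06  0.75 -0.42  1.56  0.36  0.91 -0.75] t 12.5
```

View pics/t6c.png

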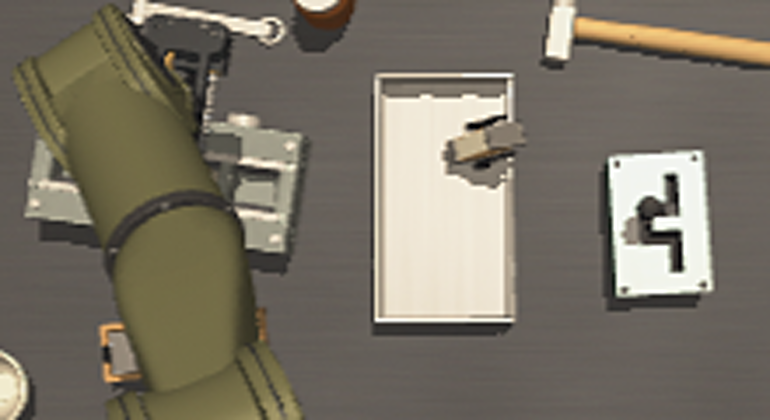

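The cartridge leans on the crate's right wall at crop pixel (485,140), with its centre inside, which is acceptable. On to cartridge B.

move_arm([
  [0.02, -0.019, 0, 0.003, 0.088],
  [0.02, -0.019, 0, 0, 0.088],
  [0, 0, 0.015, 0, 0.088],
  [0, 0, 0, 0, 0.088],
  [0, 0, 0, 0, 0.088],
  [0, 0, 0, 0, 0.088],
])

```text
clock: 13.0
tool_pos: [0.5892, 0.1751, 0.3652]
eef_rot: [0.76, 0.65, 0.0, 0.001]
contact_force: [0.4, -0.8, 0.5]
opening: 0.997
finger_force: 0.0
```

```bash
python3 -W ignore - <<'E'
from h import *
to(.5855,.184,.096,81.6)
w=cloud(snap('wrist','w7')).reshape(-1,3)
p=w[(w[:,2]>.108)&(w[:,2]<.13)&(np.hypot(w[:,0]-.585,w[:,1]-.184)<.036)]
print(len(p),cv2.minAreaRect((p[:,:2]*1000).astype(np.float32)))
E
```

```text
shift [  8.2  -5.2 122.2] spin -0.01 yaw 81.05 tilt [ 1.5e-03 -9.0e-04 -1.0e+00] q [-0.14  0.74 -0.4   1.63  0.36  0.84 -0.85] t 13.0
2394 ((584.5816650390625, 182.7530975341797), (43.86878967285156, 43.733036041259766), 81.27730560302734)
```

move_arm([
  [0.0075, -0.0048, 0.03, -0.01, 0.088],
  [0, 0, 0.035, 0, 0.088],
  [0, 0, 0.03, 0, 0.088],
  [0, 0, 0.02, 0, 0.088],
  [0, 0, 0.0065, 0, 0.088],
  [0, 0, 0, 0, 0.088],
  [0, 0, 0, 0, 0.088],
], newtons=30)

```text
clock: 13.63
tool_pos: [0.5856, 0.1844, 0.2437]
eef_rot: [0.756, 0.654, 0.001, 0.0]
contact_force: [0.0, -0.0, -0.2]
opening: 1.0
finger_force: 0.0
```

move_arm([
  [0, 0, 0, 0, 0.028],
  [0, 0, 0, 0, 0.028],
  [0, 0, 0, 0, 0.028],
  [0, 0, 0, 0, 0.028],
  [0, 0, 0, 0, 0.028],
  [0, 0, 0, 0, 0.028],
  [0, 0, 0, 0, 0.028],
  [0, 0, 0, 0, 0.028],
  [0, 0, 0, 0, 0.028],
  [0, 0, 0, 0, 0.028],
], newtons=30)

```text
clock: 14.47
tool_pos: [0.5849, 0.1847, 0.2433]
eef_rot: [0.756, 0.654, 0.0, 0.0]
contact_force: [0.1, -0.5, 5.2]
opening: 0.35
finger_force: 29.8
```

move_arm([
  [0, 0, -0.008, 0, 0.028],
  [0, 0, -0.012, 0, 0.028],
  [0, 0, -0.015, 0, 0.028],
  [0, 0, -0.02, 0, 0.028],
  [0, 0, -0.02, 0, 0.028],
  [0, 0, -0.02, 0, 0.028],
  [0, 0, -0.02, 0, 0.028],
  [0, 0, -0.01, 0, 0.028],
  [0, 0, 0, 0, 0.028],
  [0, 0, 0, 0, 0.028],
])

```text
clock: 15.3
tool_pos: [0.5847, 0.1845, 0.3679]
eef_rot: [0.756, 0.654, 0.0, 0.0]
contact_force: [-0.1, 0.1, -2.0]
opening: 0.349
finger_force: 29.8
```

```bash
python3 -W ignore - <<'E'
from h import *
st=r.get_state();print(st['opening'],st['finger_force'],st['contact_force'])
to(.515,-.075,.2,90)
w=cloud(snap('wrist','w8')).reshape(-1,3)
p=w[(w[:,2]>.108)&(w[:,2]<.13)&(np.hypot(w[:,0]-.585,w[:,1]-.184)<.036)]
print(len(p))
p=w[(w[:,2]>.068)&(w[:,2]<.076)&(np.hypot(w[:,0]-.585,w[:,1]-.184)<.2)];print(len(p))
E
```

```text
0.3494375461215172 29.80757027864456 [-0.13773109  0.06927107 -1.96533714]
shift [-266.8  -31.7   20.9] spin -0.144 yaw 81.75 tilt [ 5.e-04 -0.e+00 -1.e+00] q [-0.15  0.74 -0.41  1.63  0.37  0.85 -0.86] t 15.3
0
25997
```

move_arm([
  [-0.0333, -0.004, 0, 0, 0.028],
  [-0.0333, -0.004, 0, 0, 0.028],
  [-0.0333, -0.004, 0, 0, 0.028],
  [-0.0333, -0.004, 0, 0, 0.028],
  [-0.0333, -0.004, 0, 0, 0.028],
  [-0.0333, -0.004, 0, 0, 0.028],
  [-0.0333, -0.004, 0, 0, 0.028],
  [-0.0333, -0.004, 0, 0, 0.028],
  [0, 0, 0.02, -0.072, 0.028],
  [0, 0, 0.02, -0.072, 0.028],
])

```text
clock: 16.18
tool_pos: [0.5141, -0.0775, 0.3267]
eef_rot: [0.708, 0.706, -0.001, 0.0]
contact_force: [-0.2, 0.5, -0.9]
opening: 0.355
finger_force: 29.8
```

```bash
python3 -W ignore - <<'E'
from h import *
st=r.get_state();print(st['opening'],st['finger_force'],st['contact_force'])
to(.515,-.075,.0715,90)
E
```

```text
0.35461106303037804 29.8058869689703 [-0.23508701  0.53213019 -0.91318572]
shift [  2.7   1.  108.2] spin -0.002 yaw 89.87 tilt [-6.0e-04 -1.6e-03 -1.0e+00] q [ 0.33  0.7  -0.44  1.95  0.5   0.6  -0.44] t 16.1833
```

move_arm([
  [0, 0, 0.03, 0, 0.028],
  [0, 0, 0.035, 0, 0.028],
  [0, 0, 0.025, 0, 0.028],
  [0, 0, 0.01, 0, 0.028],
  [0, 0, 0.004, 0, 0.028],
  [0, 0, 0.003, 0, 0.028],
  [0, 0, 0, 0, 0.028],
  [0, 0, 0, 0, 0.028],
])

```text
clock: 16.85
tool_pos: [0.5154, -0.0744, 0.2217]
eef_rot: [0.707, 0.707, 0.001, 0.001]
contact_force: [-0.4, 0.1, -1.0]
opening: 0.353
finger_force: 29.8
```

move_arm([
  [0, 0, 0.002, 0, 0.028],
  [0, 0, 0.0015, 0, 0.028],
  [0, 0, 0, 0, 0.028],
  [0, 0, 0, 0, 0.06],
  [0, 0, 0, 0, 0.088],
  [0, 0, 0, 0, 0.088],
  [0, 0, 0, 0, 0.088],
  [0, 0, 0, 0, 0.088],
  [0, 0, 0, 0, 0.088],
])

```text
clock: 17.6
tool_pos: [0.5148, -0.0744, 0.2171]
eef_rot: [0.707, 0.707, -0.0, -0.0]
contact_force: [0.4, -0.2, -0.2]
opening: 0.783
finger_force: 0.0
```

move_arm([
  [0, 0, -0.02, 0, 0.088],
  [0, 0, -0.035, 0, 0.088],
  [0, 0, -0.04, 0, 0.088],
  [0, 0, -0.03, 0, 0.088],
  [0, 0, 0, 0, 0.088],
  [0, 0, 0, 0, 0.088],
  [0, 0, 0, 0, 0.088],
])

```text
clock: 18.18
tool_pos: [0.5144, -0.0747, 0.3416]
eef_rot: [0.707, 0.707, -0.001, -0.0]
contact_force: [0.2, -0.2, -0.2]
opening: 0.999
finger_force: 0.0
```

```bash
python3 -W ignore - <<'E'
from h import *
s=snap('top','t9'); w=cloud(s).reshape(-1,3)
p=w[(w[:,2]>.043)&(w[:,2]<.054)&(abs(w[:,0]-.57)<.15)&(abs(w[:,1]+.08)<.085)];print('crate',len(p),p.min(0),p.max(0),cv2.minAreaRect((p[:,:2]*1000).astype(np.float32)))
def rect(lo,hi,c,rad):
    p=w[(w[:,2]>lo)&(w[:,2]<hi)&(np.hypot(w[:,0]-c[0],w[:,1]-c[1])<rad)];print(len(p),np.median(p,0),cv2.minAreaRect((p[:,:2]*1000).astype(np.float32)) if len(p)>5 else '')
rect(.036,.05,(.4088,.202),.1); rect(.07,.12,(.4088,.202),.1)
s=snap('scene','s9');w=cloud(s).reshape(-1,3)
rect(.07,.12,(.515,-.075),.06)
rect(.02,.12,(.62,-.11),.06)
cv2.imwrite('pics/s9c.png',cv2.resize(s['color'][140:280,260:480,::-1],None,fx=3,fy=3))
to(.4143,.1514,.24,6.3)
E
```

```text
crate 203 [ 0.43566137 -0.15675923  0.04308918] [ 0.70214098 -0.00776515  0.0539445 ] ((568.5438232421875, -82.7651138305664), (268.2121276855469, 147.2996063232422), 0.9637967348098755)
355 [0.40909824 0.19971406 0.04170459] ((408.6130676269531, 200.853515625), (62.074134826660156, 173.04759216308594), 6.324982643127441)
238 [0.40787761 0.22883719 0.09135515] ((408.8622131347656, 200.6084442138672), (43.781822204589844, 144.95245361328125), 6.336322784423828)
152 [ 0.52545566 -0.07463583  0.08989114] ((517.3978271484375, -76.48677062988281), (44.28543472290039, 45.053401947021484), 44.02779006958008)
401 [ 0.63533806 -0.12585585  0.06469431] ((627.5283813476562, -127.10530090332031), (52.82197189331055, 81.25872802734375), 18.945125579833984)
shift [ 225.9 -100.1  -45.9] spin 1.461 yaw 90.01 tilt [-3.1e-03 -1.0e-04 -1.0e+00] q [ 0.34  0.68 -0.47  1.94  0.49  0.64 -0.44] t 18.2833
```

View pics/s9c.png

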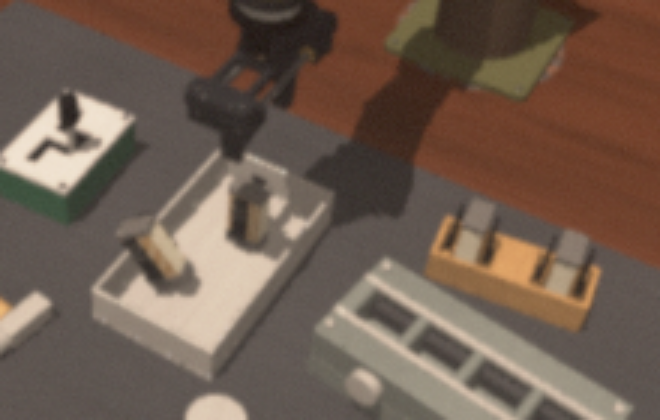

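move_arm([
  [0.0323, -0.0143, 0, 0, 0.088],
  [0.0323, -0.0143, 0, 0, 0.088],
  [0.0323, -0.0143, 0, 0, 0.088],
  [0.0323, -0.0143, 0, 0, 0.088],
  [0.0323, -0.0143, 0, 0, 0.088],
  [0.0323, -0.0143, 0, 0, 0.088],
  [0.0323, -0.0143, 0, 0, 0.088],
  [0, 0, 0, -0.12, 0.088],
  [0, 0, 0, -0.12, 0.088],
  [0, 0, 0, -0.12, 0.088],
])

```text
clock: 19.12
tool_pos: [0.4139, 0.1528, 0.3411]
eef_rot: [0.565, 0.825, -0.001, -0.001]
contact_force: [0.4, -0.1, -0.6]
opening: 0.998
finger_force: 0.0
```

move_arm([
  [0, 0, 0, -0.12, 0.088],
  [0, 0, 0, -0.12, 0.088],
  [0, 0, 0, -0.12, 0.088],
  [0, 0, 0, -0.12, 0.088],
  [0, 0, 0, -0.12, 0.088],
  [0, 0, 0, -0.12, 0.088],
  [0, 0, 0, -0.12, 0.088],
  [0, 0, 0, -0.12, 0.088],
  [0, 0, 0, -0.12, 0.088],
  [0, 0, 0, -0.12, 0.088],
])

```text
clock: 19.95
tool_pos: [0.4145, 0.1515, 0.341]
eef_rot: [0.002, 1.0, -0.0, -0.001]
contact_force: [0.6, -0.1, -0.3]
opening: 1.002
finger_force: 0.0
```

move_arm([
  [0, 0, 0, -0.12, 0.088],
  [0, 0, 0, 0, 0.088],
  [0, 0, 0, 0, 0.088],
  [0, 0, 0, 0, 0.088],
])

```text
clock: 20.28
tool_pos: [0.4146, 0.1516, 0.3416]
eef_rot: [-0.053, 0.999, -0.0, -0.001]
contact_force: [-1.2, 0.5, 0.6]
opening: 1.001
finger_force: 0.0
```

```bash
python3 -W ignore - <<'E'
from h import *
to(.4143,.1509,.071,186.3)
w=cloud(snap('wrist','w10')).reshape(-1,3)
def rect(lo,hi,c,rad):
    p=w[(w[:,2]>lo)&(w[:,2]<hi)&(np.hypot(w[:,0]-c[0],w[:,1]-c[1])<rad)];print(len(p),np.median(p,0),cv2.minAreaRect((p[:,:2]*1000).astype(np.float32)) if len(p)>5 else '')
rect(.086,.1,(.4143,.151),.04);rect(.08,.1,(.4033,.25),.04)
E
```

```text
shift [  0.2  -0.7 123.6] spin -0.004 yaw -173.9 tilt [-1.4e-03 -3.0e-04 -1.0e+00] q [ 0.08  0.7  -0.86  2.14  0.86  0.7   0.3 ] t 20.2833
2292 [0.41191101 0.14811726 0.09256135] ((413.0552062988281, 148.30966186523438), (44.161434173583984, 43.769168853759766), 5.633175849914551)
2721 [0.40077391 0.24577912 0.09226206] ((401.7419128417969, 247.356201171875), (43.828800201416016, 45.33669662475586), 5.911410808563232)
```

move_arm([
  [0, 0, 0.035, 0, 0.088],
  [0.0006, 0.001, 0.035, 0, 0.088],
  [0, 0, 0.03, 0, 0.088],
  [0, 0, 0.018, 0, 0.088],
  [0, 0, 0.0055, 0, 0.088],
  [0, 0, 0, 0, 0.088],
  [0, 0, 0, 0, 0.088],
], newtons=30)

```text
clock: 20.92
tool_pos: [0.414, 0.1529, 0.2186]
eef_rot: [-0.054, 0.999, -0.0, -0.0]
contact_force: [-0.1, -0.4, 0.1]
opening: 1.002
finger_force: 0.0
```

move_arm([
  [0, 0, 0, 0, 0.028],
  [0, 0, 0, 0, 0.028],
  [0, 0, 0, 0, 0.028],
  [0, 0, 0, 0, 0.028],
  [0, 0, 0, 0, 0.028],
  [0, 0, 0, 0, 0.028],
  [0, 0, 0, 0, 0.028],
  [0, 0, 0, 0, 0.028],
  [0, 0, 0, 0, 0.028],
  [0, 0, 0, 0, 0.028],
], newtons=30)

```text
clock: 21.75
tool_pos: [0.4141, 0.1524, 0.2191]
eef_rot: [-0.055, 0.999, -0.0, 0.0]
contact_force: [-0.6, -1.7, 6.7]
opening: 0.358
finger_force: 29.5
```

move_arm([
  [0, 0, -0.008, 0, 0.028],
  [0, 0, -0.012, 0, 0.028],
  [0, 0, -0.02, 0, 0.028],
  [0, 0, -0.025, 0, 0.028],
  [0, 0, -0.03, 0, 0.028],
  [0, 0, -0.03, 0, 0.028],
  [0, 0, -0.025, 0, 0.028],
  [0, 0, 0, 0, 0.028],
  [0, 0, 0, 0, 0.028],
])

```text
clock: 22.5
tool_pos: [0.4142, 0.1525, 0.3693]
eef_rot: [-0.054, 0.999, 0.0, 0.001]
contact_force: [-0.5, 0.7, -1.9]
opening: 0.352
finger_force: 29.4
```

```bash
python3 -W ignore - <<'E'
from h import *
to(.5764,.1202,.22,81.6)
s=snap('top','t11'); w=cloud(s).reshape(-1,3)
p=w[(w[:,2]>.036)&(w[:,2]<.05)&(np.hypot(w[:,0]-.4088,w[:,1]-.202)<.1)];print(len(p),cv2.minAreaRect((p[:,:2]*1000).astype(np.float32)))
E
```

```text
shift [-157.7  -49.7    2.6] spin 1.826 yaw -173.78 tilt [ 2.1e-03  6.0e-04 -1.0e+00] q [ 0.1   0.65 -0.89  2.12  0.77  0.74  0.38] t 22.5
3 ((442.9219055175781, 153.8980712890625), (5.952024936676025, 0.03160768747329712), 88.28882598876953)
```

move_arm([
  [-0.0315, -0.01, 0, 0, 0.028],
  [-0.0315, -0.01, 0, 0, 0.028],
  [-0.0315, -0.01, 0, 0, 0.028],
  [-0.0315, -0.01, 0, 0, 0.028],
  [-0.0315, -0.01, 0, 0, 0.028],
  [0, 0, 0, 0.12, 0.028],
  [0, 0, 0, 0.12, 0.028],
  [0, 0, 0, 0.12, 0.028],
  [0, 0, 0, 0.12, 0.028],
  [0, 0, 0, 0.12, 0.028],
])

```text
clock: 23.38
tool_pos: [0.5756, 0.1198, 0.366]
eef_rot: [0.246, 0.969, -0.001, -0.002]
contact_force: [-0.2, 0.0, -1.2]
opening: 0.35
finger_force: 29.4
```

move_arm([
  [0, 0, 0, 0.12, 0.028],
  [0, 0, 0, 0.12, 0.028],
  [0, 0, 0, 0.12, 0.028],
  [0, 0, 0, 0.12, 0.028],
  [0, 0, 0, 0.12, 0.028],
  [0, 0, 0, 0.12, 0.028],
  [0, 0, 0, 0.12, 0.028],
  [0, 0, 0, 0.12, 0.028],
  [0, 0, 0, 0.12, 0.028],
  [0, 0, 0, 0.12, 0.028],
])

```text
clock: 24.22
tool_pos: [0.5754, 0.1199, 0.3662]
eef_rot: [0.75, 0.661, -0.002, -0.0]
contact_force: [-0.6, 0.7, -1.3]
opening: 0.356
finger_force: 29.4
```

move_arm([
  [0, 0, 0, 0.026, 0.028],
  [0, 0, 0.04, 0, 0.028],
  [0, 0, 0.02, 0, 0.028],
  [0, 0, 0, 0, 0.028],
  [0, 0, 0, 0, 0.028],
  [0, 0, 0, 0, 0.028],
])

```text
clock: 24.72
tool_pos: [0.5764, 0.1203, 0.3091]
eef_rot: [0.756, 0.654, 0.0, 0.0]
contact_force: [-0.4, -0.7, -1.7]
opening: 0.354
finger_force: 29.4
```

```bash
python3 -W ignore - <<'E'
from h import *
st=r.get_state();print(st['opening'],st['finger_force'],st['contact_force'])
to(.5764,.1202,.097,81.6)
s=snap('wrist','w12'); cv2.imwrite('pics/w12c.png',cv2.resize(s['color'][60:300,200:440,::-1],None,fx=2.4,fy=2.4))
w=cloud(s)
for n,lo,hi in(('top',.0,.2),):
    c=w[100:290,290:350]; 
    for v in range(150,290,12): print(v,np.round(w[v,312:330:6],3).tolist())
E
```

```text
0.353904890971143 29.35606748331338 [-0.3710973  -0.6779404  -1.70303996]
shift [-0.2 -0.  65.1] spin 0.002 yaw 81.7 tilt [ 6.e-04  2.e-04 -1.e+00] q [-0.08  0.78 -0.35  1.76  0.4   0.67 -0.8 ] t 24.7167
150 [[0.577, 0.158, 0.053], [0.581, 0.158, 0.055], [0.586, 0.157, 0.053]]
162 [[0.576, 0.153, 0.071], [0.58, 0.152, 0.072], [0.584, 0.152, 0.072]]
174 [[0.573, 0.135, 0.03], [0.578, 0.135, 0.03], [0.583, 0.134, 0.029]]
186 [[0.572, 0.126, 0.031], [0.577, 0.125, 0.03], [0.581, 0.124, 0.03]]
198 [[0.575, 0.141, 0.114], [0.579, 0.14, 0.114], [0.582, 0.14, 0.114]]
210 [[0.576, 0.141, 0.134], [0.579, 0.14, 0.134], [0.582, 0.14, 0.134]]
222 [[0.576, 0.14, 0.149], [0.579, 0.14, 0.151], [0.581, 0.14, 0.15]]
234 [[0.576, 0.14, 0.163], [0.579, 0.14, 0.164], [0.581, 0.14, 0.163]]
246 [[0.577, 0.142, 0.178], [0.579, 0.142, 0.179], [0.581, 0.142, 0.179]]
258 [[0.576, 0.14, 0.184], [0.578, 0.14, 0.184], [0.58, 0.139, 0.184]]
270 [[0.576, 0.135, 0.184], [0.578, 0.135, 0.184], [0.58, 0.134, 0.183]]
282 [[0.575, 0.13, 0.183], [0.577, 0.129, 0.183], [0.579, 0.129, 0.183]]
```

View pics/w12c.png

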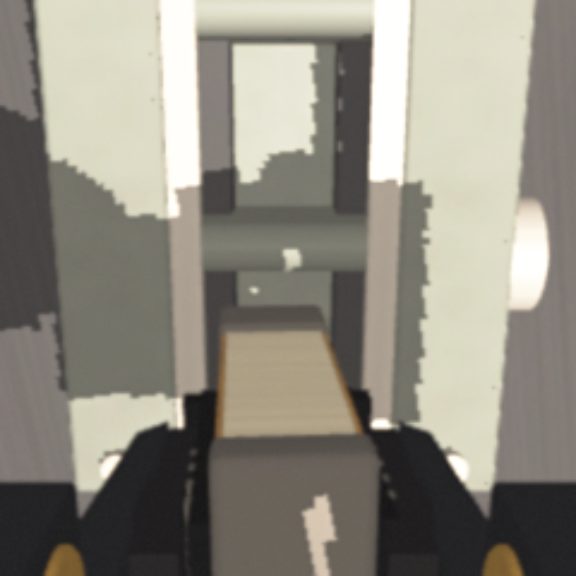

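```bash
cat > m.py <<'E'
from h import *
import sys
def meas(s,c,sgn):
    w=cloud(s).reshape(-1,3); a=np.radians(-8.4); hx=np.array([np.cos(a),np.sin(a)]);hy=np.array([-np.sin(a),np.cos(a)])
    S=w[:,:2]@hx; U=w[:,:2]@hy; c=np.array(c); s0,u0=c@hx,c@hy; dS,dU,z=S-s0,U-u0,w[:,2]
    m=(abs(dS)<.013)&(dU>.024)&(dU<.045)&(z>.055)&(z<.08); print('near divider',m.sum(),np.percentile(dU[m]*1e3,[2,50,98]).round(1),'centre expected +32')
    m=(abs(dS)<.013)&(dU>.088)&(dU<.112)&(z>.06)&(z<.08); print('next divider',m.sum(),np.percentile(dU[m]*1e3,[2,50,98]).round(1) if m.sum() else '','centre expected +96')
    for lo,hi in((.1,.125),(.125,.15),(.15,.178)):
        m=(abs(dS)<.02)&(dU>.01)&(dU<.032)&(z>lo)&(z<hi)
        if m.sum(): print('cart face',lo,m.sum(),np.percentile(dU[m]*1e3,[10,50,90]).round(1),'expected +22; x edges',np.percentile(dS[m]*1e3,[1,99]).round(1),'slope',np.polyfit(dS[m],dU[m],1)[0].round(3))
    m=(z>.069)&(z<.076)&(dU>.0)&(dU<.15)
    for l,h in((-.07,-.018),(.018,.07)):
        k=m&(dS>l)&(dS<h); print('lip inner/outer',k.sum(),np.percentile(dS[k]*1e3,[1,3,97,99]).round(1))
E
python3 -W ignore - <<'E'
from m import *
meas(load('w12'),(.5764,.1202),1)
E
```

```text
near divider 848 [24.8 32.8 37.9] centre expected +32
next divider 953 [ 88.3  94.4 101.2] centre expected +96
cart face 0.1 732 [19.9 20.7 22.2] expected +22; x edges [-16.1   9. ] slope 0.011
cart face 0.125 857 [19.8 20.1 20.4] expected +22; x edges [-14.   10.2] slope 0.006
cart face 0.15 1321 [19.8 20.2 22.1] expected +22; x edges [-12.5  11.8] slope 0.015
lip inner/outer 13687 [-64.9 -64.  -24.3 -20.5]
lip inner/outer 13605 [20.8 22.9 62.3 63.3]
```

The wrist view shows the held cartridge over the bay. It lines up along y, but its foot is tilted about 3 mm towards -hx (foot centre at crop pixel 272, against 285 for the lips). I'll shift +2.5 mm in tool y and lower gently.

move_arm([
  [0, 0.0025, 0, 0, 0.028],
  [0, 0, 0.01, 0, 0.028],
  [0, 0, 0.01, 0, 0.028],
  [0, 0, 0.008, 0, 0.028],
  [0, 0, 0.006, 0, 0.028],
  [0, 0, 0.006, 0, 0.028],
  [0, 0, 0.005, 0, 0.028],
  [0, 0, 0, 0, 0.028],
])

```text
clock: 25.43
tool_pos: [0.5782, 0.1196, 0.2624]
eef_rot: [0.757, 0.654, -0.001, -0.0]
contact_force: [-0.2, 0.3, -2.2]
opening: 0.355
finger_force: 29.4
```

move_arm([
  [0, 0, 0.004, 0, 0.028],
  [0, 0, 0.004, 0, 0.028],
  [0, 0, 0.004, 0, 0.028],
  [0, 0, 0.003, 0, 0.028],
  [0, 0, 0, 0, 0.028],
  [0, 0, 0, 0, 0.028],
])

```text
clock: 25.93
tool_pos: [0.5785, 0.1197, 0.2486]
eef_rot: [0.757, 0.654, -0.0, -0.0]
contact_force: [0.8, -0.7, -1.4]
opening: 0.352
finger_force: 29.4
```

move_arm([
  [0, 0, 0.002, 0, 0.028],
  [0, 0, 0.002, 0, 0.028],
  [0, 0, 0.002, 0, 0.028],
  [0, 0, 0, 0, 0.028],
  [0, 0, 0, 0, 0.028],
  [0, 0, 0, 0, 0.028],
])

```text
clock: 26.43
tool_pos: [0.5784, 0.12, 0.2439]
eef_rot: [0.757, 0.654, 0.0, 0.0]
contact_force: [-3.2, -0.7, 8.6]
opening: 0.355
finger_force: 29.7
```

Contact with the floor at 8.6 N, so I'll release and rise.

move_arm([
  [0, 0, 0, 0, 0.05],
  [0, 0, 0, 0, 0.07],
  [0, 0, 0, 0, 0.088],
  [0, 0, 0, 0, 0.088],
  [0, 0, 0, 0, 0.088],
  [0, 0, 0, 0, 0.088],
  [0, 0, -0.03, 0, 0.088],
  [0, 0, -0.04, 0, 0.088],
  [0, 0, -0.03, 0, 0.088],
  [0, 0, -0.02, 0, 0.088],
])

```text
clock: 27.27
tool_pos: [0.5792, 0.12, 0.3657]
eef_rot: [0.757, 0.654, 0.002, 0.001]
contact_force: [-0.1, -0.2, 0.2]
opening: 0.997
finger_force: 0.0
```

move_arm([
  [-0.03, 0, 0, 0, 0.088],
  [-0.03, 0, 0, 0, 0.088],
  [-0.03, 0, 0, 0, 0.088],
  [0, 0, 0, 0, 0.088],
  [0, 0, 0, 0, 0.088],
  [0, 0, 0, 0, 0.088],
])

```text
clock: 27.77
tool_pos: [0.5656, 0.0312, 0.3627]
eef_rot: [0.757, 0.654, 0.0, -0.0]
contact_force: [-0.7, 0.1, -0.6]
opening: 0.999
finger_force: 0.0
```

```bash
python3 -W ignore - <<'E'
from h import *
to(.5764,.1202,.2,81.6)
s=snap('wrist','w13')
w=cloud(s).reshape(-1,3)
p=w[(w[:,2]>.1)&(w[:,2]<.14)&(np.hypot(w[:,0]-.577,w[:,1]-.12)<.036)]
print(len(p),np.median(p,0),p[:,2].max(),cv2.minAreaRect((p[:,:2]*1000).astype(np.float32)))
q=p[p[:,2]>np.median(p[:,2])-.006]; print('plane',np.linalg.lstsq(np.c_[q[:,:2]-q[:,:2].mean(0),np.ones(len(q))],q[:,2],rcond=None)[0])
s=snap('top','t13');w=cloud(s).reshape(-1,3)
p=w[(w[:,2]>.1)&(w[:,2]<.14)&(np.hypot(w[:,0]-.577,w[:,1]-.12)<.036)]
print('top',len(p),np.median(p,0))
p=w[(w[:,2]>.036)&(w[:,2]<.05)&(np.hypot(w[:,0]-.4088,w[:,1]-.202)<.1)];print('carton',len(p),cv2.minAreaRect((p[:,:2]*1000).astype(np.float32)))
p=w[(w[:,2]>.08)&(w[:,2]<.1)&(np.hypot(w[:,0]-.4033,w[:,1]-.25)<.05)];print('fresh',len(p),cv2.minAreaRect((p[:,:2]*1000).astype(np.float32)))
p=w[(w[:,2]>.043)&(w[:,2]<.054)&(abs(w[:,0]-.57)<.15)&(abs(w[:,1]+.08)<.085)];print('crate',len(p),cv2.minAreaRect((p[:,:2]*1000).astype(np.float32)))
E
```

```text
shift [89.6 -2.2 15.8] spin 0.001 yaw 81.64 tilt [ 3.e-04  9.e-04 -1.e+00] q [ 0.1   0.69 -0.4   1.78  0.37  0.75 -0.64] t 27.7667
3304 [0.57460084 0.12079515 0.11746863] 0.11980407550881175 ((574.8975219726562, 120.37747192382812), (43.374263763427734, 44.857635498046875), 81.5218734741211)
plane [-0.00062936  0.0007199   0.11714305]
top 0 [nan nan nan]
carton 298 ((407.4163513183594, 212.32568359375), (61.93035125732422, 151.7863311767578), 6.3186445236206055)
fresh 111 ((403.8015441894531, 250.5865936279297), (43.48020553588867, 43.330196380615234), 2.6814076900482178)
crate 273 ((568.7238159179688, -82.62232971191406), (266.8778076171875, 148.0145263671875), 0.3198833465576172)
```

move_arm([
  [0.024, -0.024, 0, 0, 0.088],
  [0.024, -0.024, 0, 0, 0.088],
  [0.024, -0.024, 0, 0, 0.088],
  [0.024, -0.024, 0, 0, 0.088],
  [0.024, -0.024, 0, 0, 0.088],
  [0.024, -0.024, 0, 0, 0.088],
  [0.024, -0.024, 0, 0, 0.088],
  [0.024, -0.024, 0, 0, 0.088],
  [0, 0, 0, -0.12, 0.088],
  [0, 0, 0, -0.12, 0.088],
])

```text
clock: 28.7
tool_pos: [0.401, 0.2528, 0.363]
eef_rot: [0.668, 0.745, 0.001, -0.001]
contact_force: [-0.3, -0.9, 0.3]
opening: 0.999
finger_force: 0.0
```

move_arm([
  [0, 0, 0, -0.12, 0.088],
  [0, 0, 0, -0.12, 0.088],
  [0, 0, 0, -0.12, 0.088],
  [0, 0, 0, -0.12, 0.088],
  [0, 0, 0, -0.12, 0.088],
  [0, 0, 0, -0.12, 0.088],
  [0, 0, 0, -0.12, 0.088],
  [0, 0, 0, -0.12, 0.088],
  [0, 0, 0, -0.12, 0.088],
  [0, 0, 0, -0.12, 0.088],
])

```text
clock: 29.53
tool_pos: [0.403, 0.2498, 0.3628]
eef_rot: [0.134, 0.991, 0.0, -0.0]
contact_force: [-0.6, -0.5, -0.0]
opening: 0.998
finger_force: 0.0
```

move_arm([
  [0, 0, 0, -0.12, 0.088],
  [0, 0, 0, -0.12, 0.088],
  [0, 0, 0, -0.12, 0.088],
  [0, 0, 0, -0.026, 0.088],
  [0, 0, 0, 0, 0.088],
  [0, 0, 0, 0, 0.088],
  [0, 0, 0, 0, 0.088],
])

```text
clock: 30.12
tool_pos: [0.4033, 0.249, 0.3628]
eef_rot: [-0.054, 0.999, 0.0, 0.0]
contact_force: [0.2, 0.3, -0.6]
opening: 0.995
finger_force: 0.0
```

```bash
python3 -W ignore - <<'E'
from h import *
to(.4033,.2492,.072,186.3)
w=cloud(snap('wrist','w14')).reshape(-1,3)
p=w[(w[:,2]>.086)&(w[:,2]<.1)&(np.hypot(w[:,0]-.4033,w[:,1]-.25)<.04)];print(len(p),np.median(p,0),cv2.minAreaRect((p[:,:2]*1000).astype(np.float32)))
E
```

```text
shift [  0.    0.2 143.8] spin -0.002 yaw -173.82 tilt [ 2.e-04  1.e-04 -1.e+00] q [-0.12  0.69 -0.87  2.03  0.77  0.78  0.22] t 30.1167
1969 [0.40072535 0.24763995 0.09258183] ((401.9041748046875, 247.8219451904297), (44.156856536865234, 43.861515045166016), 5.195323467254639)
```

move_arm([
  [0, 0, 0.035, 0, 0.088],
  [0, 0, 0.035, 0, 0.088],
  [0, 0, 0.03, 0, 0.088],
  [0, 0, 0.025, 0, 0.088],
  [0, 0, 0.014, 0, 0.088],
  [0, 0, 0.005, 0, 0.088],
  [0, 0, 0, 0, 0.088],
  [0, 0, 0, 0, 0.088],
], newtons=30)

```text
clock: 30.83
tool_pos: [0.4035, 0.249, 0.2192]
eef_rot: [-0.054, 0.999, 0.0, 0.0]
contact_force: [0.0, 0.4, -0.2]
opening: 0.998
finger_force: 0.0
```

move_arm([
  [0, 0, 0, 0, 0.028],
  [0, 0, 0, 0, 0.028],
  [0, 0, 0, 0, 0.028],
  [0, 0, 0, 0, 0.028],
  [0, 0, 0, 0, 0.028],
  [0, 0, 0, 0, 0.028],
  [0, 0, 0, 0, 0.028],
  [0, 0, 0, 0, 0.028],
  [0, 0, 0, 0, 0.028],
  [0, 0, 0, 0, 0.028],
], newtons=30)

```text
clock: 31.67
tool_pos: [0.4034, 0.2486, 0.2192]
eef_rot: [-0.055, 0.999, -0.0, 0.0]
contact_force: [-1.1, -1.6, 6.9]
opening: 0.352
finger_force: 30.0
```

move_arm([
  [0, 0, -0.008, 0, 0.028],
  [0, 0, -0.012, 0, 0.028],
  [0, 0, -0.02, 0, 0.028],
  [0, 0, -0.025, 0, 0.028],
  [0, 0, -0.03, 0, 0.028],
  [0, 0, -0.03, 0, 0.028],
  [0, 0, -0.025, 0, 0.028],
  [0, 0, 0, 0, 0.028],
  [0, 0, 0, 0, 0.028],
])

```text
clock: 32.42
tool_pos: [0.4036, 0.2485, 0.3693]
eef_rot: [-0.054, 0.999, 0.0, 0.001]
contact_force: [0.2, -0.4, -0.7]
opening: 0.349
finger_force: 30.0
```

```bash
python3 -W ignore - <<'E'
from h import *
to(.6044,.3101,.162,81.6)
E
```

```text
shift [-206.2   39.5   60.7] spin 1.826 yaw -173.78 tilt [ 1.9e-03  8.0e-04 -1.0e+00] q [-0.12  0.68 -0.87  2.03  0.75  0.78  0.24] t 32.4167
```

move_arm([
  [-0.0344, 0.0066, 0, 0, 0.028],
  [-0.0344, 0.0066, 0, 0, 0.028],
  [-0.0344, 0.0066, 0, 0, 0.028],
  [-0.0344, 0.0066, 0, 0, 0.028],
  [-0.0344, 0.0066, 0, 0, 0.028],
  [-0.0344, 0.0066, 0, 0, 0.028],
  [0, 0, 0, 0.12, 0.028],
  [0, 0, 0, 0.12, 0.028],
  [0, 0, 0, 0.12, 0.028],
  [0, 0, 0, 0.12, 0.028],
])

```text
clock: 33.25
tool_pos: [0.604, 0.3102, 0.3655]
eef_rot: [0.187, 0.982, -0.002, -0.001]
contact_force: [-0.4, 0.7, -1.6]
opening: 0.35
finger_force: 30.0
```

move_arm([
  [0, 0, 0, 0.12, 0.028],
  [0, 0, 0, 0.12, 0.028],
  [0, 0, 0, 0.12, 0.028],
  [0, 0, 0, 0.12, 0.028],
  [0, 0, 0, 0.12, 0.028],
  [0, 0, 0, 0.12, 0.028],
  [0, 0, 0, 0.12, 0.028],
  [0, 0, 0, 0.12, 0.028],
  [0, 0, 0, 0.12, 0.028],
  [0, 0, 0, 0.12, 0.028],
])

```text
clock: 34.08
tool_pos: [0.6038, 0.31, 0.3658]
eef_rot: [0.709, 0.705, -0.002, 0.0]
contact_force: [0.3, 0.0, -1.5]
opening: 0.35
finger_force: 30.0
```

move_arm([
  [0, 0, 0.02, 0.12, 0.028],
  [0, 0, 0.04, 0.026, 0.028],
  [0, 0, 0, 0, 0.028],
  [0, 0, 0, 0, 0.028],
  [0, 0, 0, 0, 0.028],
])

```text
clock: 34.5
tool_pos: [0.6043, 0.3106, 0.3086]
eef_rot: [0.756, 0.654, -0.0, 0.0]
contact_force: [0.9, 0.0, -0.2]
opening: 0.345
finger_force: 30.0
```

```bash
python3 -W ignore - <<'E'
from m import *
st=r.get_state();print(st['opening'],st['finger_force'],st['contact_force'])
to(.6042,.3102,.097,81.6)
s=snap('wrist','w15'); cv2.imwrite('pics/w15c.png',cv2.resize(s['color'][60:300,200:440,::-1],None,fx=2.4,fy=2.4))
p=r.get_state()['tool_pos'];meas(s,p[:2],1)
E
```

```text
0.34472394367958237 29.999763071537018 [ 0.94608774  0.04224637 -0.19146502]
shift [-0.4 -0.  64.6] spin 0.002 yaw 81.7 tilt [-6.e-04 -7.e-04 -1.e+00] q [-0.36  0.89 -0.37  1.46  0.38  0.86 -0.99] t 34.5
near divider 1120 [24.4 34.6 42.1] centre expected +32
next divider 0  centre expected +96
cart face 0.1 724 [19.3 19.8 21.6] expected +22; x edges [-14.   10.7] slope 0.003
cart face 0.125 873 [19.2 19.5 19.8] expected +22; x edges [-13.7  10.4] slope 0.002
cart face 0.15 1343 [19.2 19.6 21.6] expected +22; x edges [-13.7  10.5] slope 0.001
lip inner/outer 3803 [-65.3 -64.3 -21.1 -19.2]
lip inner/outer 3734 [18.9 20.9 61.9 62.9]
```

View pics/w15c.png

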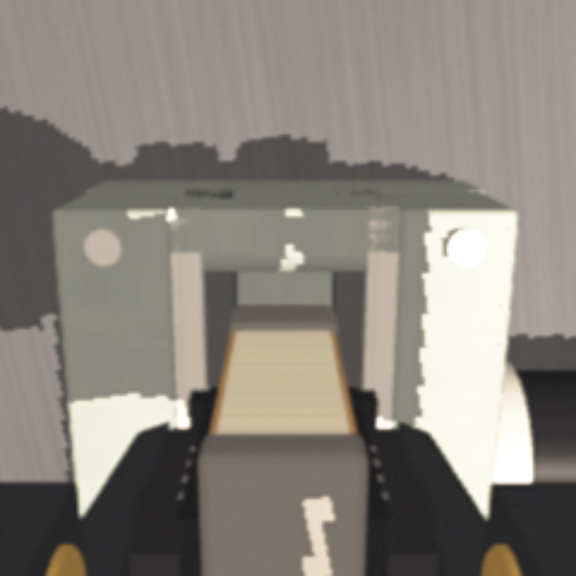

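The cartridge is upright and centred between the lips (285), so I need only a 0.8 mm shift. Then I'll insert it.

move_arm([
  [0.0007, 0.0003, 0, 0, 0.028],
  [0, 0, 0.01, 0, 0.028],
  [0, 0, 0.01, 0, 0.028],
  [0, 0, 0.008, 0, 0.028],
  [0, 0, 0.006, 0, 0.028],
  [0, 0, 0.006, 0, 0.028],
  [0, 0, 0.005, 0, 0.028],
  [0, 0, 0, 0, 0.028],
])

```text
clock: 35.22
tool_pos: [0.6043, 0.3108, 0.2622]
eef_rot: [0.757, 0.654, -0.001, -0.0]
contact_force: [0.2, 1.4, -0.9]
opening: 0.35
finger_force: 30.0
```

move_arm([
  [0, 0, 0.004, 0, 0.028],
  [0, 0, 0.004, 0, 0.028],
  [0, 0, 0.004, 0, 0.028],
  [0, 0, 0.003, 0, 0.028],
  [0, 0, 0, 0, 0.028],
  [0, 0, 0, 0, 0.028],
])

```text
clock: 35.72
tool_pos: [0.6046, 0.311, 0.2485]
eef_rot: [0.757, 0.654, -0.0, 0.0]
contact_force: [-0.6, 0.3, -1.9]
opening: 0.348
finger_force: 30.0
```

move_arm([
  [0, 0, 0.002, 0, 0.028],
  [0, 0, 0.002, 0, 0.028],
  [0, 0, 0.0015, 0, 0.028],
  [0, 0, 0, 0, 0.028],
  [0, 0, 0, 0, 0.028],
  [0, 0, 0, 0, 0.028],
])

```text
clock: 36.22
tool_pos: [0.6048, 0.3112, 0.2443]
eef_rot: [0.757, 0.654, 0.0, 0.0]
contact_force: [-0.4, -1.7, 6.0]
opening: 0.353
finger_force: 30.0
```

Home. I'll release, rise, back off and check.

move_arm([
  [0, 0, 0, 0, 0.05],
  [0, 0, 0, 0, 0.07],
  [0, 0, 0, 0, 0.088],
  [0, 0, 0, 0, 0.088],
  [0, 0, 0, 0, 0.088],
  [0, 0, 0, 0, 0.088],
  [0, 0, -0.03, 0, 0.088],
  [0, 0, -0.04, 0, 0.088],
  [0, 0, -0.035, 0, 0.088],
  [0, 0, -0.03, 0, 0.088],
])

```text
clock: 37.05
tool_pos: [0.6048, 0.3113, 0.3805]
eef_rot: [0.757, 0.654, 0.001, -0.0]
contact_force: [0.7, -0.4, 0.1]
opening: 1.001
finger_force: 0.0
```

move_arm([
  [-0.035, 0, 0, 0, 0.088],
  [-0.035, 0, 0, 0, 0.088],
  [-0.035, 0, 0, 0, 0.088],
  [-0.035, 0, 0, 0, 0.088],
  [-0.035, 0, 0, 0, 0.088],
  [-0.035, 0, 0, 0, 0.088],
  [-0.035, 0, 0, 0, 0.088],
  [0, 0, 0, 0, 0.088],
  [0, 0, 0, 0, 0.088],
  [0, 0, 0, 0, 0.088],
])

```text
clock: 37.88
tool_pos: [0.5692, 0.0694, 0.3783]
eef_rot: [0.757, 0.654, 0.001, -0.0]
contact_force: [0.0, 0.5, 0.0]
opening: 0.999
finger_force: 0.0
```

```bash
cat > chk.py <<'E'
from h import *
for cam in('wrist','top','scene'):
    w=cloud(snap(cam,'k_'+cam)).reshape(-1,3); print(cam)
    for c in((.577,.12),(.605,.3105)):
        p=w[(w[:,2]>.1)&(w[:,2]<.14)&(np.hypot(w[:,0]-c[0],w[:,1]-c[1])<.036)]
        if len(p)>20: print(' fresh',len(p),np.median(p,0).round(4),cv2.minAreaRect((p[:,:2]*1000).astype(np.float32)))
    p=w[(w[:,2]>.043)&(w[:,2]<.054)&(abs(w[:,0]-.57)<.16)&(abs(w[:,1]+.08)<.09)]
    if len(p)>20: print(' crate',cv2.minAreaRect((p[:,:2]*1000).astype(np.float32)))
    for c in((.515,-.075),(.625,-.12)):
        p=w[(w[:,2]>.06)&(w[:,2]<.14)&(np.hypot(w[:,0]-c[0],w[:,1]-c[1])<.05)]
        if len(p)>20: print(' spent',len(p),p.max(0).round(3),np.median(p,0).round(4))
    p=w[(w[:,2]>.128)&(w[:,2]<.15)&(abs(w[:,0]-.55)<.08)&(abs(w[:,1]+.3)<.08)]
    if len(p)>5: print(' knob',len(p),((p.min(0)+p.max(0))/2).round(4))
E
python3 -W ignore -c "
import chk
from h import *
to(.553,-.2985,.26,3.6)"
```

```text
wrist
 fresh 2518 [0.5746 0.1212 0.1175] ((574.508056640625, 120.0954818725586), (44.152809143066406, 45.41926193237305), 81.61825561523438)
 crate ((566.40380859375, -84.82540130615234), (269.4788818359375, 151.53619384765625), 0.1874406933784485)
 spent 688 [ 0.538 -0.056  0.095] [ 0.5155 -0.0837  0.0927]
 spent 1300 [ 0.65  -0.11   0.099] [ 0.6244 -0.126   0.0789]
top
 fresh 111 [0.605  0.3124 0.1167] ((603.8914794921875, 314.27783203125), (42.0297966003418, 44.61625671386719), 37.797611236572266)
 crate ((568.4501953125, -82.56786346435547), (266.77813720703125, 148.0548858642578), 0.4328562319278717)
 spent 104 [ 0.54  -0.053  0.101] [ 0.5171 -0.0724  0.092 ]
 spent 153 [ 0.652 -0.104  0.105] [ 0.6283 -0.1382  0.0833]
 knob 37 [ 0.5513 -0.2947  0.1373]
scene
 fresh 181 [0.5821 0.1202 0.1158] ((576.6365966796875, 119.6758041381836), (45.096168518066406, 45.952003479003906), 82.85362243652344)
 fresh 233 [0.6123 0.3104 0.1162] ((606.1732788085938, 310.69769287109375), (44.20853042602539, 46.02033996582031), 81.16645812988281)
 crate ((567.28662109375, -85.48982238769531), (273.9627380371094, 152.37831115722656), 0.15991128981113434)
 spent 182 [ 0.542 -0.055  0.097] [ 0.5269 -0.0728  0.0879]
 spent 221 [ 0.654 -0.108  0.103] [ 0.6362 -0.1339  0.0814]
 knob 39 [ 0.5523 -0.2966  0.1362]
shift [-367.7   36.7  -29.2] spin 1.365 yaw 81.8 tilt [ 4.0e-04  1.3e-03 -1.0e+00] q [ 0.05  0.68 -0.43  1.75  0.37  0.8  -0.7 ] t 38.0333
```

move_arm([
  [-0.0367, 0.0037, 0, 0, 0.088],
  [-0.0367, 0.0037, 0, 0, 0.088],
  [-0.0367, 0.0037, 0, 0, 0.088],
  [-0.0367, 0.0037, 0, 0, 0.088],
  [-0.0367, 0.0037, 0, 0, 0.088],
  [-0.0367, 0.0037, 0, 0, 0.088],
  [-0.0367, 0.0037, 0, 0, 0.088],
  [-0.0367, 0.0037, 0, 0, 0.088],
  [-0.0367, 0.0037, 0, 0, 0.088],
  [-0.0367, 0.0037, 0, 0, 0.088],
])

```text
clock: 38.87
tool_pos: [0.5528, -0.3003, 0.3783]
eef_rot: [0.756, 0.655, 0.0, 0.0]
contact_force: [0.6, 0.4, 0.2]
opening: 1.0
finger_force: 0.0
```

move_arm([
  [0, 0, 0, 0.12, 0.088],
  [0, 0, 0, 0.12, 0.088],
  [0, 0, 0, 0.12, 0.088],
  [0, 0, 0, 0.12, 0.088],
  [0, 0, 0, 0.12, 0.088],
  [0, 0, 0, 0.12, 0.088],
  [0, 0, 0, 0.12, 0.088],
  [0, 0, 0, 0.12, 0.088],
  [0, 0, 0, 0.12, 0.088],
  [0, 0, 0, 0.12, 0.088],
])

```text
clock: 39.7
tool_pos: [0.5533, -0.2982, 0.3781]
eef_rot: [0.994, 0.111, 0.0, -0.0]
contact_force: [0.6, -0.9, 0.1]
opening: 0.996
finger_force: 0.0
```

move_arm([
  [0, 0, 0, 0.12, 0.088],
  [0, 0, 0, 0.045, 0.088],
  [0, 0, 0, 0, 0.088],
  [0, 0, 0, 0, 0.088],
  [0, 0, 0, 0, 0.088],
])

```text
clock: 40.12
tool_pos: [0.5527, -0.299, 0.3781]
eef_rot: [1.0, 0.031, 0.0, -0.0]
contact_force: [-0.2, 0.0, 0.5]
opening: 0.998
finger_force: 0.0
```

```bash
python3 -W ignore -c "
import chk
from h import *
to(.5525,-.298,.122,3.6)"
```

```text
wrist
 crate ((564.4707641601562, -84.71932983398438), (263.8811340332031, 152.1851043701172), 0.15873299539089203)
 spent 3008 [ 0.539 -0.055  0.095] [ 0.5204 -0.0826  0.0893]
 spent 2816 [ 0.653 -0.109  0.102] [ 0.6307 -0.1491  0.088 ]
 knob 898 [ 0.5515 -0.2981  0.1348]
top
 fresh 105 [0.5745 0.1221 0.1173] ((574.5230102539062, 122.2992172241211), (44.96491241455078, 42.033084869384766), 40.396209716796875)
 fresh 109 [0.6037 0.3127 0.1162] ((604.3070068359375, 314.0168762207031), (45.53449630737305, 43.98115921020508), 43.27109909057617)
 crate ((568.7733764648438, -82.59042358398438), (267.3149108886719, 148.03570556640625), 0.42787203192710876)
 spent 104 [ 0.54  -0.054  0.1  ] [ 0.517  -0.0725  0.0916]
 spent 152 [ 0.651 -0.104  0.107] [ 0.6274 -0.1382  0.0836]
scene
 fresh 182 [0.5826 0.1203 0.1159] ((576.5755004882812, 120.40819549560547), (45.837303161621094, 45.57208251953125), 33.041168212890625)
 fresh 229 [0.6114 0.3105 0.1161] ((606.758056640625, 311.5242919921875), (43.091407775878906, 48.38813018798828), 28.7542667388916)
 crate ((568.687255859375, -85.15740203857422), (274.4736328125, 151.854248046875), 0.6303999423980713)
 spent 183 [ 0.543 -0.054  0.096] [ 0.5269 -0.0734  0.0876]
 spent 220 [ 0.655 -0.106  0.103] [ 0.6369 -0.1338  0.0816]
 knob 38 [ 0.5525 -0.2978  0.135 ]
shift [  0.2  -1.6 109.2] spin -0.002 yaw 3.48 tilt [ 1.e-04  2.e-04 -1.e+00] q [ 0.47  0.72 -0.08  1.59  0.07  0.84 -1.15] t 40.2667
```

move_arm([
  [0, -0.001, 0.035, 0, 0.088],
  [0, 0, 0.035, 0, 0.088],
  [0, 0, 0.03, 0, 0.088],
  [0, 0, 0.009, 0, 0.088],
  [0, 0, 0, 0, 0.05],
  [0, 0, 0, 0, 0.015],
  [0, 0, 0, 0, 0.015],
  [0, 0, 0, 0, 0.015],
  [0, 0, 0, 0, 0.015],
  [0, 0, 0, 0, 0.015],
], newtons=15)

```text
clock: 41.1
tool_pos: [0.5526, -0.299, 0.2705]
eef_rot: [1.0, 0.03, 0.001, 0.001]
contact_force: [0.3, 1.1, 0.1]
opening: 0.569
finger_force: 0.0
```

move_arm([
  [0, 0, 0, 0, 0.015],
  [0, 0, 0, 0, 0.015],
  [0, 0, 0, 0, 0.015],
  [0, 0, 0, 0, 0.015],
  [0, 0, 0, 0, 0.015],
  [0, 0, 0, 0, 0.015],
  [0, 0, 0, 0, 0.015],
])

```text
clock: 41.68
tool_pos: [0.5522, -0.2986, 0.2692]
eef_rot: [1.0, 0.03, -0.0, -0.0]
contact_force: [-0.3, 1.1, 1.8]
opening: 0.268
finger_force: 15.0
```

move_arm([
  [0, 0.006, 0, 0, 0.015],
  [0, 0.006, 0, 0, 0.015],
  [0, 0.006, 0, 0, 0.015],
  [0, 0.006, 0, 0, 0.015],
  [0, 0.006, 0, 0, 0.015],
  [0, 0, 0, 0, 0.015],
  [0, 0, 0, 0, 0.015],
])

```text
clock: 42.27
tool_pos: [0.5539, -0.3306, 0.2693]
eef_rot: [1.0, 0.029, 0.001, 0.001]
contact_force: [0.0, -2.2, -0.7]
opening: 0.266
finger_force: 15.0
```

```bash
python3 -c "
from h import *
st=r.get_state();print(st['contact_force'],st['tool_pos'])
d=st['tool_pos'][:2]-[.5393,-.3139];a=np.radians(3.64);print(d@[np.cos(a),np.sin(a)],d@[-np.sin(a),np.cos(a)])
"
```

```text
[ 0.02839956 -2.1997675  -0.68823198] [ 0.55388066 -0.33059904  0.26928566]
0.013491064707549837 -0.01759103543020311
```

Now forward to purge.

move_arm([
  [0.006, -0.0005, 0, 0, 0.015],
  [0.006, 0, 0, 0, 0.015],
  [0.006, 0, 0, 0, 0.015],
  [0.006, 0, 0, 0, 0.015],
  [0.006, 0, 0, 0, 0.015],
  [0.001, 0, 0, 0, 0.015],
  [0, 0, 0, 0, 0.015],
  [0, 0, 0, 0, 0.015],
])

```text
clock: 42.93
tool_pos: [0.5859, -0.3259, 0.2693]
eef_rot: [1.0, 0.03, 0.001, 0.0]
contact_force: [2.0, -0.8, -1.1]
opening: 0.264
finger_force: 15.0
```

```bash
python3 -c "
from h import *
st=r.get_state();print(st['contact_force'],st['tool_pos'])
d=st['tool_pos'][:2]-[.5393,-.3139];a=np.radians(3.64);print(d@[np.cos(a),np.sin(a)],d@[-np.sin(a),np.cos(a)])
"
```

```text
[ 1.99591917 -0.78590132 -1.07180515] [ 0.58588598 -0.32594352  0.26928356]
0.04572738631661517 -0.014976836229825232
```

At purge. Release, rise and verify.

move_arm([
  [0, 0, 0, 0, 0.05],
  [0, 0, 0, 0, 0.088],
  [0, 0, 0, 0, 0.088],
  [0, 0, 0, 0, 0.088],
  [0, 0, 0, 0, 0.088],
  [0, 0, -0.02, 0, 0.088],
  [0, 0, -0.035, 0, 0.088],
  [0, 0, -0.04, 0, 0.088],
  [0, 0, -0.04, 0, 0.088],
  [0, 0, -0.03, 0, 0.088],
])

```text
clock: 43.77
tool_pos: [0.5851, -0.3264, 0.4378]
eef_rot: [1.0, 0.03, 0.002, 0.001]
contact_force: [1.2, -0.5, -0.1]
opening: 0.987
finger_force: 0.0
```

move_arm([
  [-0.035, 0.01, 0, 0, 0.088],
  [-0.035, 0.01, 0, 0, 0.088],
  [-0.035, 0.01, 0, 0, 0.088],
  [-0.035, 0.01, 0, 0, 0.088],
  [0, 0, 0, 0, 0.088],
  [0, 0, 0, 0, 0.088],
  [0, 0, 0, 0, 0.088],
])

```text
clock: 44.35
tool_pos: [0.4482, -0.3743, 0.4345]
eef_rot: [1.0, 0.03, 0.001, -0.0]
contact_force: [0.3, -0.0, 0.3]
opening: 0.998
finger_force: 0.0
```

```bash
python3 -W ignore -c "
import chk
from h import *
s=load('k_scene');cv2.imwrite('pics/end.png',cv2.resize(s['color'][120:300,240:500,::-1],None,fx=2.5,fy=2.5))
a=np.radians(3.64)
for f in(.09,): print('purge expected', np.array([.5393,-.3139])+.045*np.array([np.cos(a),np.sin(a)])-.015*np.array([-np.sin(a),np.cos(a)]))"
```

```text
wrist
 crate ((517.37548828125, -87.74049377441406), (171.06492614746094, 147.10833740234375), 0.15204297006130219)
 spent 1865 [ 0.539 -0.067  0.095] [ 0.5159 -0.0895  0.0887]
 knob 706 [ 0.5814 -0.3264  0.1351]
top
 fresh 103 [0.5745 0.1217 0.1166] ((575.4716796875, 122.01199340820312), (41.845680236816406, 44.30802536010742), 27.169408798217773)
 fresh 111 [0.6038 0.312  0.1168] ((604.85986328125, 314.563232421875), (43.01216125488281, 43.99330139160156), 39.97241973876953)
 crate ((568.880859375, -82.58787536621094), (267.4674072265625, 148.00228881835938), 0.4322529137134552)
 spent 105 [ 0.54  -0.054  0.101] [ 0.5171 -0.0726  0.0922]
 spent 153 [ 0.652 -0.108  0.104] [ 0.6278 -0.1382  0.0835]
 knob 35 [ 0.5862 -0.3235  0.1406]
scene
 fresh 183 [0.5824 0.1201 0.1155] ((576.6802978515625, 120.35466766357422), (44.30143356323242, 46.81606674194336), 82.09027862548828)
 fresh 228 [0.612  0.3106 0.1164] ((606.5201416015625, 310.89508056640625), (46.45005798339844, 44.81224822998047), 45.123191833496094)
 crate ((568.156005859375, -85.20135498046875), (274.42510986328125, 151.4110870361328), 0.15403547883033752)
 spent 184 [ 0.542 -0.055  0.096] [ 0.5266 -0.0735  0.0878]
 spent 221 [ 0.656 -0.108  0.102] [ 0.6364 -0.1339  0.0813]
 knob 40 [ 0.5871 -0.3253  0.1353]
purge expected [ 0.58516153 -0.32601281]
```

View pics/end.png

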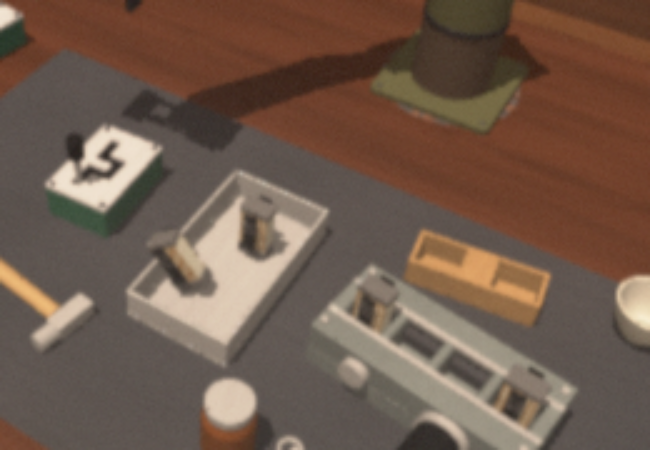

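The final view shows the fresh cartridges home in the end bays, the lever at purge (75,150) and both spent ones in the crate. One quick check on the leaning one before handing in.

```bash
python3 -W ignore - <<'E'
from h import *
for c in('k_top','k_scene'):
    w=cloud(load(c)).reshape(-1,3)
    p=w[(w[:,2]>.012)&(w[:,2]<.12)&(w[:,0]>.59)&(w[:,0]<.665)&(w[:,1]>-.2)&(w[:,1]<-.04)]
    q=p[(p[:,2]>.06)|(p[:,1]>-.145)]
    for lo in np.arange(.012,.11,.014):
        k=q[(q[:,2]>=lo)&(q[:,2]<lo+.014)]
        if len(k): print(c,lo.round(3),len(k),k.min(0)[:2].round(3),k.max(0)[:2].round(3))
E
```

```text
k_top 0.012 8 [ 0.597 -0.122] [ 0.656 -0.052]
k_top 0.026 17 [ 0.603 -0.13 ] [ 0.641 -0.084]
k_top 0.04 41 [ 0.598 -0.142] [ 0.648 -0.088]
k_top 0.054 29 [ 0.604 -0.153] [ 0.649 -0.1  ]
k_top 0.068 52 [ 0.607 -0.168] [ 0.652 -0.108]
k_top 0.082 67 [ 0.606 -0.16 ] [ 0.651 -0.12 ]
k_top 0.096 18 [ 0.616 -0.138] [ 0.638 -0.127]
k_scene 0.012 19 [ 0.63  -0.126] [ 0.639 -0.099]
k_scene 0.026 42 [ 0.607 -0.122] [ 0.65  -0.086]
k_scene 0.04 68 [ 0.6   -0.134] [ 0.652 -0.091]
k_scene 0.054 65 [ 0.611 -0.14 ] [ 0.652 -0.102]
k_scene 0.068 83 [ 0.613 -0.168] [ 0.656 -0.114]
k_scene 0.082 81 [ 0.61  -0.161] [ 0.655 -0.122]
k_scene 0.096 21 [ 0.619 -0.146] [ 0.643 -0.13 ]
```

```bash
python3 -c "
from plant import r
print(r.finish_job())"
```

```text
the job is handed in; nothing more can be done
None
```

I handed the job in at about 45 s of the 210 s. The lever went to service and finally to purge, both spent cartridges are in the crate (one leans on its wall after a grip slip dropped it there), and a fresh one is fully home in each end bay. The hand-in returned no verdict.

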